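# Gauge three drilled blocks and sort out the rejects

## Task

Take the pin gauge from its wooden stand and try it gently (never pressing it harder than about 20 newtons on a block) in the bores of the three aluminium blocks in the blue rack, to find the one block that takes the pin fully home, down to its shoulder. Leave the gauge standing fully home in that block, in its pocket, as a mark, and stand the two blocks that stop the pin half way upright on the floor of the red reject tray, without disturbing the other things on the bench.

Things in the scene. Friction and masses are not known exactly. Their poses are not given: they have to be found in the camera images.
- gauge: steel pin gauge, loose, standing pin down in the stand: pin 12 mm thick and 30 mm long with a 1 mm chamfer at the tip, then a shoulder disc 20 mm wide and 4 mm thick, then a dark round handle 16 mm thick whose top is 85 mm from the tip. Origin at the tip of the pin, z along the pin toward the handle. About 0.09 kg
- gauge_shoulder (a point): point on the gauge's axis at the underside of the shoulder, 30 mm from the tip; it lies on a block's top face when the pin is fully home
- block_a: one of three lookalike drilled aluminium blocks, 40 x 40 mm, 34 mm high, 0.11 kg, loose in a pocket of the rack, sides along the pocket's; origin at the centre of its underside, z up. A vertical 13.2 mm bore, mouth countersunk 1.5 mm, in the middle of its top: in just one block it runs right through, in the other two it narrows to 8 mm at 16 mm depth. Which is which must be felt
- block_b: one of three lookalike drilled aluminium blocks, 40 x 40 mm, 34 mm high, 0.11 kg, loose in a pocket of the rack, sides along the pocket's; origin at the centre of its underside, z up. A vertical 13.2 mm bore, mouth countersunk 1.5 mm, in the middle of its top: in just one block it runs right through, in the other two it narrows to 8 mm at 16 mm depth. Which is which must be felt
- block_c: one of three lookalike drilled aluminium blocks, 40 x 40 mm, 34 mm high, 0.11 kg, loose in a pocket of the rack, sides along the pocket's; origin at the centre of its underside, z up. A vertical 13.2 mm bore, mouth countersunk 1.5 mm, in the middle of its top: in just one block it runs right through, in the other two it narrows to 8 mm at 16 mm depth. Which is which must be felt
- block_a_mouth (a point): centre of the bore's mouth in the top face of block_a, 34 mm above its origin
- block_b_mouth (a point): centre of the bore's mouth in the top face of block_b, 34 mm above its origin
- block_c_mouth (a point): centre of the bore's mouth in the top face of block_c, 34 mm above its origin
- rack: fixed blue board, 70 x 220 mm, 11 mm high, with three pockets 43 x 43 mm and 6 mm deep (floor 5 mm above the bench) at -70, 0 and +70 mm along its y; origin at the centre of its underside, y along the row of pockets. A block in its pocket reaches 39 mm above the bench
- stand: fixed wooden stand for the gauge, 60 x 60 mm, 38 mm high, with one square hole 15.5 mm wide, 35 mm deep, in the middle of its top; origin at the centre of its underside
- tray: fixed open red reject tray, 140 mm (its x) by 170 mm (its y) outside, 22 mm high, walls 3 mm thick, floor 8 mm above the bench; origin at the centre of its underside, sides along its x and y
- desk_lamp: fixed desk lamp, keep the arm off it: foot 0.2 m wide at the left (0.09 m nearer, 0.29 m left of this origin); two thin struts lean from it up to an elbow 0.47 m high (0.13 m ahead, 0.39 m left); from there a thin arm slopes right, to the lamp's head joint, 80 mm thick, 0.33 to 0.42 m high (0.15 m ahead, 0.2 m right). Origin on the bench
- wick_reel: bystander, loose: small dark teal disc reel with a short copper tail, 45 x 73 x 10 mm; origin at the centre of its underside
- loupe: bystander, loose: black eye loupe, 45 mm wide, 28 mm high; origin at the centre of its underside
- paste_tube: bystander, loose: grey paste tube with a pale cap, 107 mm long; origin at the centre of its underside
Not all that is in view belongs to the job. What is shaped like the block_b but green, purple or yellow is not meant.

How it is judged:
By the outcome, as a careful person would: the job done as asked, in the order asked, and still so for the second after the job is handed in, with the robot touching nothing.
It also fails if it takes over 72 s, if anything falls off the work surface, if the arm or the gripper's body presses on something with over 40 N, if the wrist force passes 120 N, or if a joint passes its speed limit or range.

## Robot

A 6-joint arm with a two-finger parallel gripper is mounted at the origin on a cart in front of the work surface, level with it; the furniture and walls round the work are solid. World frame = base frame: x ahead of the robot, y to its left, z up, the work surface at z = 0. Lengths are in mm, angles in rad, forces in N, time in s.
With the tool pointing down it reaches from about 275 to 750 mm from the base axis. Payload 10.2 kg.
Tool frame: the origin (TCP) lies midway between the tips of the shut fingers; the grasp point (between the pads) lies 19 mm behind it (ctrl.hold_point_z is the distance from the TCP to the grasp point, in mm); z points along the fingers, y is the direction in which the jaws open and shut (so a half turn about z gives the same grasp; the last joint's range is limited). The gripper opens to 85 mm and grips with 20 to 120 N. Pads are 22 mm wide; open, the fingers measure 114 mm over their backs; the gripper's body (76 mm by 85 mm) begins 54 mm behind the grasp point. The pads swing forward as they close: fully open they stand 13 mm farther back than shut.
Start: joints at [1.102, 0.313, 1.498, -0, 1.331, -0.223], TCP at [127.762, 509.223, 231.294] pointing down, gripper open.
Joint ranges: [-2.94, 2.94], [-0.97, 2.17], [0.19, 2.56], [-1.23, 4.37], [0.02, 3.11], [-2.88, 2.88]. Speed limits (rad/s): [2.39, 2.39, 3.01, 3.14, 3.14, 3.14].

## Interface

Orientations are given as a unit quaternion [w, x, y, z].
In Python, from rig import ctrl, capture, get_calibration, ticket, search_frame, outline_of gives the robot as it stands. The module is installed in compiled form; this text tells all that it offers.
- The arm moves only by the tool servo_tool, never from a script. Its argument "motion" is a list of rows, each an object with "dr": the turn, a rotation vector about the tool's x, y, z in units of 10 degrees (1.0 is 10 degrees), a list of three; "delta_pos": the shift along the tool's x, y, z in units of 50 mm (1.0 is 50 mm), a list of three; "hand": the opening, from 0 (shut) to 1 (fully open). In form: [{"dr": [ax, ay, az], "delta_pos": [x, y, z], "hand": hand}, ...]. A call has 1 to 20 rows; each row shifts and turns the pose as measured when the row begins, along the tool's axes as they then stand; what a row does not reach is not made up. A row lasts 1/8 s, in which the tool goes at most 62.5 mm and 10.7 degrees, less where a joint would pass 70% of its speed; a pose out of reach is approached as far as the arm can. A call is refused whole if a number of a shift passes 1 or a number of a turn 1, either way. A call with a gripper value outside its range is refused whole. The fingers move at their own pace and stop on an object; "squeeze" is the grip in N (left out, the last holds). Time passes only in rows, so rows that do not move let the fingers close. It gives the time, the measured TCP pose, the force and the opening at its end, in the units of the state.
- ctrl.sense(): the state, without advancing time (a new reading comes with each control period).
- capture(name): name is "scene" or "side" or "wrist"; returns (picture, depth): 384x512x3 uint8, red, green, blue; 384x512 float32, mm along the optical axis (not along the pixel's ray), 0 where there is no reading.
- get_calibration(name): a dict with "camera_matrix" (3x3 intrinsics, pixels), "distortion" ([k1, k2, p1, p2, k3] as OpenCV has them; the pictures are not rectified), "T" (4x4, takes a point from camera to world coordinates). Camera axes: x right, y down, z forward; pixel columns grow to the right and rows downward; lengths in mm; the calibration is good to about 2 mm. A picture is of the moment at which its call begins: read the wrist's pose just before it. get_calibration takes no time and is no camera call; for the wrist camera it gives the pose at the moment of the call.
- ticket.finish_job(): hands the job in, once; it reports no verdict.
Trained networks look in the newest picture that a camera, given by its name, has taken for a name from the list of things; names that differ only in an ending like _2 or _b are one class to them, and where a whole thing is asked for, a point or a joint stands for the part that bears it (a point fixed in the world has none). Each returns a list of dicts, best first, with "score" (0 to 1); they miss things now and then, are a little off and sometimes report something else, mostly with a low value. They report only what shows in the picture. A call takes as long as a camera call. They do not tell look-alikes from the thing itself.
- search_frame(camera, label): "bbox" ([left, top, right, bottom] in pixels, round what is visible of it).
- outline_of(camera, label): "pixels" (384x512 bool, what is visible of it) and "bbox" ([left, top, right, bottom] in pixels, round what is visible of it).
The state is a dict: "time_s": time; "joints": joint angles; "dq": joint speeds; "tau": joint torques, N m; "eef_pos": TCP position; "ee_rot": TCP orientation; "force": force on the tool from outside, world axes, zero at the start; "wrist_torque": the same for the moment, N m; "grip_width": opening from 0.0 (shut) to 1.0 (fully open).
Only numpy, scipy, OpenCV 4.12 (cv2) and the standard library are available. Lean on these libraries where they do the work, as an engineer would, in place of code of your own. Each camera call takes 0.05 s, during which the arm holds its last target.

## Working session

There is one attempt and no reset: what is moved stays moved. The work goes in short steps, Python scripts to look and compute and a tool call to move; the robot and the scene stay as the last step left them, time stands still between calls to the robot, and variables do not carry over. Pictures are saved under pics/ and viewed, and the job is handed in when it is done.

Besides the shell and the picture viewer there is one more tool, called as name(argument=value, ...) on one line, values as JSON. servo_tool: Moves the arm, as the interface text tells. Its arguments: {"type":"object","properties":{"motion":{"type":"array"},"squeeze":{"type":"number"}},"required":["motion"]}

```bash
mkdir -p pics
python3 - <<'E'
from rig import *
import cv2, numpy as np
print(ctrl.sense(), ctrl.hold_point_z)
for n in ["scene","side","wrist"]:
    p,d=capture(n); np.savez(f"{n}0.npz",p=p,d=d)
    c=get_calibration(n); print(n,np.round(c["camera_matrix"],1).tolist(),c["distortion"],np.round(c["T"],3).tolist())
    cv2.imwrite(f"pics/{n}0.png",cv2.resize(p[:,:,::-1],(800,600)))
E
```

```text
{'time_s': 0.0, 'joints': array([ 1.10161241e+00,  3.13483251e-01,  1.49844593e+00, -3.20506985e-05,
        1.33099667e+00, -2.23373980e-01]), 'dq': array([-0.000377  ,  0.00121424, -0.00087998, -0.0019321 , -0.00046508,
       -0.00028529]), 'tau': array([ 6.80563498e-04, -4.12271547e+01, -2.59744996e+01, -1.47225755e-04,
        4.14958471e-03, -1.94673657e-05]), 'eef_pos': array([127.64030782, 508.97908214, 230.71473198]), 'ee_rot': array([-2.11602881e-04,  1.22591961e-01,  9.92456934e-01, -6.32312460e-04]), 'force': array([-0.30408282, -0.04962321, -0.39764792]), 'wrist_torque': array([0.01680365, 0.02969903, 0.00550582]), 'grip_width': 1.0005524736326918} 18.700000000000003
scene [[423.4, 0.0, 248.4], [0.0, 423.4, 191.7], [0.0, 0.0, 1.0]] [-0.0568004  0.         0.         0.         0.       ] [[0.881, -0.272, 0.387, 110.087], [-0.473, -0.465, 0.749, -832.026], [-0.024, -0.843, -0.538, 584.123], [0.0, 0.0, 0.0, 1.0]]
side [[434.5, 0.0, 258.1], [0.0, 434.5, 192.8], [0.0, 0.0, 1.0]] [-0.10477571  0.          0.          0.          0.        ] [[1.0, 0.002, 0.007, 472.579], [-0.004, -0.637, 0.771, -934.627], [0.006, -0.771, -0.636, 747.661], [0.0, 0.0, 0.0, 1.0]]
wrist [[341.0, 0.0, 258.8], [0.0, 341.0, 189.7], [0.0, 0.0, 1.0]] [-0.08521982  0.          0.          0.          0.        ] [[0.244, 0.926, 0.287, 54.581], [0.97, -0.233, -0.073, 527.572], [-0.001, 0.296, -0.955, 373.352], [0.0, 0.0, 0.0, 1.0]]
```

View pics/scene0.png

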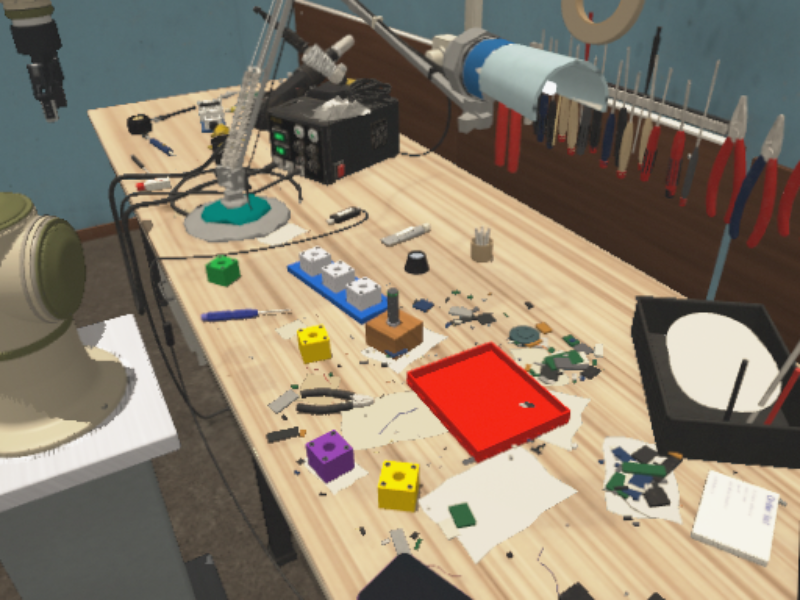

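View pics/side0.png

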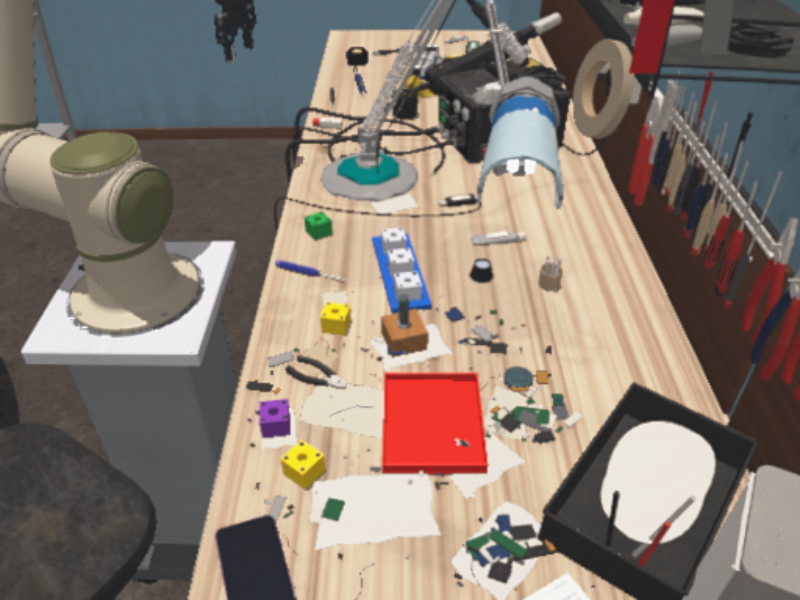

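View pics/wrist0.png

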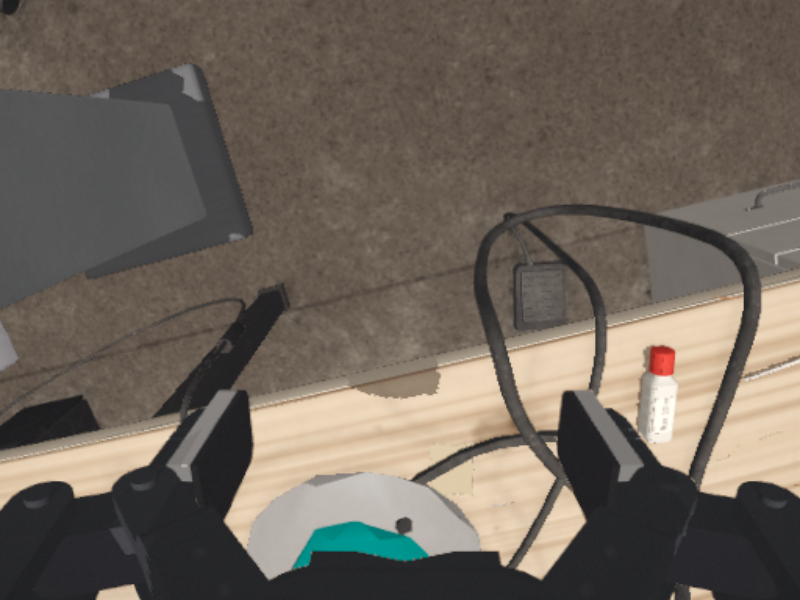

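```bash
cat > h.py <<'E'
from rig import *
import cv2, numpy as np
def cloud(n,d,c=None):
    c=c or get_calibration(n); K=c["camera_matrix"];D=np.array(c["distortion"],float)
    v,u=np.mgrid[0:384,0:512]
    pts=np.stack([u,v],-1).reshape(-1,1,2).astype(np.float64)
    q=cv2.undistortPoints(pts,K,D).reshape(384,512,2)
    P=np.dstack([q[...,0]*d,q[...,1]*d,d])
    W=P@c["T"][:3,:3].T+c["T"][:3,3]
    W[d<=0]=np.nan
    return W
def proj(n,X,c=None):
    c=c or get_calibration(n); Ti=np.linalg.inv(c["T"])
    X=np.atleast_2d(X); Xc=X@Ti[:3,:3].T+Ti[:3,3]
    return cv2.projectPoints(Xc,np.zeros(3),np.zeros(3),c["camera_matrix"],np.array(c["distortion"],float))[0].reshape(-1,2)
E
python3 - <<'E'
from h import *
for n in ["scene","side"]:
    p,d=capture(n); W=cloud(n,d)
    for l in ["gauge","block_a","rack","stand","tray","desk_lamp","wick_reel","loupe","paste_tube"]:
        for r in outline_of(n,l)[:6]:
            m=r["pixels"]; w=W[m]; w=w[~np.isnan(w[:,0])]
            if len(w)==0: continue
            print(n,l,round(r["score"],2),np.round(r["bbox"]),"med",np.round(np.median(w,0)),"lo",np.round(np.percentile(w,3,axis=0)),"hi",np.round(np.percentile(w,97,axis=0)))
E
```

```text
scene gauge 0.32 [193. 157. 212. 177.] med [456. 108.  36.] lo [440.  97.  12.] hi [482. 137.  42.]
scene block_a 0.87 [220. 176. 242. 199.] med [482. -30.  35.] lo [465. -40.  14.] hi [507.  -1.  42.]
scene block_a 0.82 [188. 205. 211. 233.] med [ 363. -109.   30.] lo [ 346. -116.    4.] hi [383. -75.  37.]
scene block_a 0.72 [194. 272. 228. 314.] med [ 296. -320.   30.] lo [ 276. -331.    2.] hi [ 319. -289.   36.]
scene block_a 0.63 [194. 158. 210. 177.] med [456. 109.  36.] lo [440.  98.  13.] hi [481. 137.  42.]
scene block_a 0.61 [133. 164. 152. 183.] med [311. 175.  26.] lo [287. 159.   2.] hi [339. 204.  37.]
scene block_a 0.59 [207. 169. 227. 186.] med [470.  39.  35.] lo [453.  30.  15.] hi [495.  66.  42.]
scene rack 0.6 [184. 169. 251. 209.] med [453.  12.  12.] lo [424. -61.   1.] hi [511. 149.  15.]
scene stand 0.92 [234. 198. 271. 223.] med [ 472. -148.   35.] lo [ 445. -167.    5.] hi [ 515. -110.   41.]
scene tray 0.6 [329. 210. 351. 222.] med [ 651. -221.   11.] lo [ 633. -239.    6.] hi [ 672. -200.   13.]
scene tray 0.59 [260. 219. 364. 297.] med [ 519. -313.   10
[... 1225 characters left out ...]
.] med [462.  20.  12.] lo [428. -56.   2.] hi [523. 144.  15.]
side rack 0.43 [247. 197. 275. 229.] med [ 485. -149.   37.] lo [ 447. -167.    3.] hi [ 516. -102.   42.]
side stand 0.66 [244. 196. 277. 226.] med [ 485. -150.   37.] lo [ 449. -168.    5.] hi [ 514. -102.   41.]
side tray 0.96 [243. 237. 314. 303.] med [ 521. -312.    9.] lo [ 455. -391.    6.] hi [ 586. -222.   22.]
side wick_reel 0.59 [323. 232. 342. 250.] med [ 652. -220.   10.] lo [ 633. -239.    1.] hi [ 672. -187.   13.]
side loupe 0.51 [302. 164. 317. 180.] med [620.  35.  18.] lo [604.  25.   0.] hi [638.  61.  30.]
side paste_tube 0.68 [303. 150. 334. 153.] med [666. 154.  12.] lo [625. 145.   7.] hi [706. 165.  18.]
```

Run:
```python
from h import *
for n in ["scene","side"]:
    z=np.load(f"{n}0.npz"); W=cloud(n,z["d"])
    print(n,"foot",np.round(W[136:142,140:156].reshape(-1,3).mean(0)) if n=="scene" else np.round(W[110:115,230:245].reshape(-1,3).mean(0)))
    m=(W[...,0]>250)&(W[...,0]<800)&(W[...,1]>-450)&(W[...,1]<500)&(W[...,2]>110)&(W[...,2]<900)
    w=W[m]
    # grid in xy: min/max z 
    for y in range(-450,500,50):
        s=""
        for x in range(250,800,50):
            k=w[(w[:,0]>=x)&(w[:,0]<x+50)&(w[:,1]>=y)&(w[:,1]<y+50)]
            s+= f"{int(k[:,2].min()):4d}-{int(k[:,2].max()):<4d}" if len(k)>3 else "    .    "
        print(y,s)
```

```text
scene foot [382. 352.  36.]
-450     .        .        .        .        .        .        .        .        .        .        .    
-400     .        .        .        .        .        .        .        .        .        .        .    
-350     .        .        .        .        .        .     370-428  370-428  455-477     .        .    
-300     .        .        .        .        .        .     370-426  369-427  377-476     .        .    
-250     .        .        .        .        .        .     368-422  370-423  369-469     .        .    
-200     .        .        .        .        .        .     355-414  407-419     .        .        .    
-150     .        .        .        .        .        .     308-406  294-422  298-413     .        .    
-100     .        .        .        .        .        .     355-400  311-421     .        .        .    
-50     .        .        .        .        .        .        .     317-358     .        .        .    
0     .        .        .        .        .        .        .     330-366     .        .        .    
50     .        .        .
[... 2212 characters left out ...]
   .        .        .        .        .     379-400     .        .        .    
200     .        .        .        .        .        .        .     394-414     .        .        .    
250     .        .        .        .        .        .        .     397-423     .        .        .    
300     .        .        .        .        .        .        .        .        .        .        .    
350     .        .        .     111-195  127-199     .        .        .        .        .        .    
400     .        .     110-130  110-226  127-290  210-361  316-348     .        .        .        .    
450     .        .        .        .     250-310  269-366  335-372  110-156  110-171     .        .
```

servo_tool(motion=[{"dr": [0, 0, -0.7], "delta_pos": [0, 0, 0], "hand": 0.5}, {"dr": [0, 0, -0.7], "delta_pos": [0, 0, 0], "hand": 0.5}, {"dr": [0, 0, 0], "delta_pos": [-0.4, -0.9, 0], "hand": 0.5}, {"dr": [0, 0, 0], "delta_pos": [-0.4, -0.9, 0], "hand": 0.5}, {"dr": [0, 0, 0], "delta_pos": [-0.4, -0.9, 0], "hand": 0.5}, {"dr": [0, 0, 0], "delta_pos": [-0.4, -0.9, 0], "hand": 0.5}])

```text
time_s: 1.9
eef_pos: [210.1, 326.6, 230.8]
ee_rot: [0.0, -0.006, 1.0, 0.0]
force: [0.8, 0.1, -0.5]
grip_width: 0.501
```

servo_tool(motion=[{"dr": [0, 0, 0], "delta_pos": [-0.6, -0.9, 0], "hand": 0.5}, {"dr": [0, 0, 0], "delta_pos": [-0.6, -0.9, 0], "hand": 0.5}, {"dr": [0, 0, 0], "delta_pos": [-0.6, -0.9, 0.1], "hand": 0.5}, {"dr": [0, 0, 0], "delta_pos": [-0.6, -0.9, 0.1], "hand": 0.5}, {"dr": [0, 0, 0], "delta_pos": [-0.6, -0.9, 0.1], "hand": 0.5}, {"dr": [0, 0, 0], "delta_pos": [-0.6, -0.9, 0.1], "hand": 0.5}, {"dr": [0, 0, 0], "delta_pos": [-0.6, -0.9, 0.1], "hand": 0.5}, {"dr": [0, 0, 0], "delta_pos": [-0.6, -0.7, 0.1], "hand": 0.5}])

```text
time_s: 2.9
eef_pos: [460.8, -33.6, 202.8]
ee_rot: [0.004, -0.005, 1.0, 0.001]
force: [0.2, 0.9, 0.6]
grip_width: 0.5
```

Run:
```python
from h import *
s=ctrl.sense(); print(s["eef_pos"],s["ee_rot"],s["time_s"])
p,d=capture("wrist"); c=get_calibration("wrist"); np.savez("w1.npz",p=p,d=d,T=c["T"])
cv2.imwrite("pics/w1.png",cv2.resize(p[:,:,::-1],(800,600)))
W=cloud("wrist",d,c); np.save("w1W.npy",W)
```

```text
[460.75242955 -33.61673266 202.84742125] [ 4.47180293e-03 -5.48231756e-03  9.99974603e-01  8.60658748e-04] 2.9
```

View pics/w1.png

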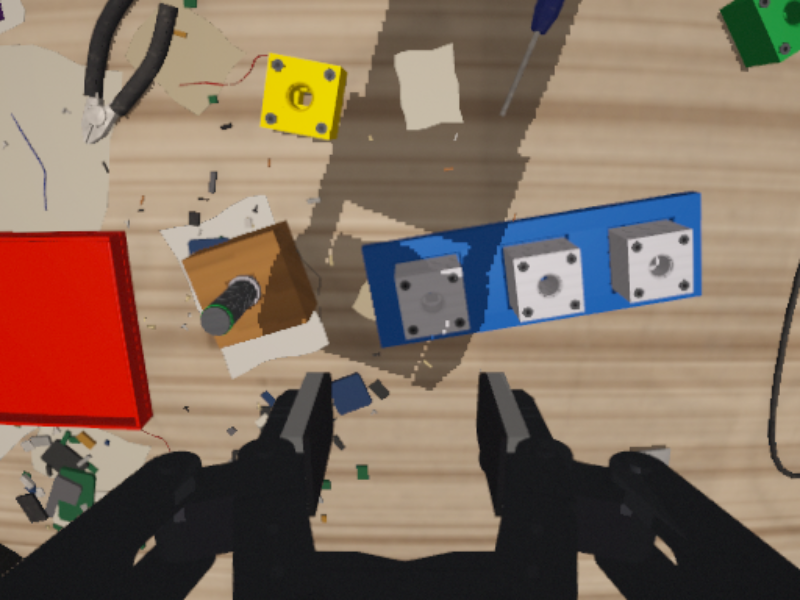

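```bash
cat >> h.py <<'E'
def ray_z(n,uv,z,c):
    uv=np.array(uv,float).reshape(-1,1,2)
    q=cv2.undistortPoints(uv,c["camera_matrix"],np.array(c["distortion"],float)).reshape(-1,2)
    r=np.c_[q,np.ones(len(q))]@c["T"][:3,:3].T; o=c["T"][:3,3]
    t=(z-o[2])/r[:,2]; return o+r*t[:,None]
E
python3 - <<'E'
from h import *
z=np.load("w1.npz"); p,d=z["p"],z["d"]; c=get_calibration("wrist"); W=cloud("wrist",d,c)
print("now",ctrl.sense()["eef_pos"])
k=(W[...,2]<3)&(W[...,2]>-8); print("bench z med",np.median(W[k][:,2]))
for nm,(u,v) in dict(b1=(432,297),b2=(550,284),b3=(661,264)).items():
    u*=.64;v*=.64
    m=np.zeros((384,512),np.uint8)
    zz=W[...,2]; m[(zz>36)&(zz<44)]=1
    yy,xx=np.mgrid[0:384,0:512]; m[(abs(xx-u)>32)|(abs(yy-v)>32)]=0
    print(nm,"z",np.median(zz[m>0]),m.sum())
    g=m>0
    # fit rect in world xy by intersecting contour with z=39
    cn=max(cv2.findContours(m,cv2.RETR_EXTERNAL,cv2.CHAIN_APPROX_NONE)[0],key=cv2.contourArea).reshape(-1,2)
    w=ray_z("wrist",cn,39,c)[:,:2].astype(np.float32)
    r=cv2.minAreaRect(w); print("  rect",np.round(r[0],1),np.round(r[1],1),round(r[2],1))
# stand top
m=((W[...,2]>35)&(W[...,2]<41)).astype(np.uint8); m[:, :110]=0; m[:,205:]=0; m[:120]=0; m[240:]=0
cn=max(cv2.findContours(m,cv2.RETR_EXTERNAL,cv2.CHAIN_APPROX_NONE)[0],key=cv2.contourArea).reshape(-1,2)
r=cv2.minAreaRect(ray_z("wrist",cn,38,c)[:,:2].astype(np.float32)); print("stand",r)
m=(W[...,2]>43)&(W[...,2]<110); m[:, :110]=0; m[:,205:]=0; m[:120]=0;m[240:]=0
w=W[m]; 
for a in range(43,105,6):
    s=w[(w[:,2]>=a)&(w[:,2]<a+6)]; print(a,len(s),np.round(s.mean(0),1) if len(s) else "")
cr=np.hstack([cv2.resize(p[130:230,110:210,::-1],(400,400),interpolation=2),cv2.resize(p[140:240,230:330,::-1],(400,400),interpolation=2)])
cv2.imwrite("pics/w1c.png",cr)
cv2.imwrite("pics/w1d.png",np.hstack([cv2.resize(p[130:230,300:400,::-1],(400,400),interpolation=2),cv2.resize(p[120:220,370:470,::-1],(400,400),interpolation=2)]))
E
```

```text
now [463.28461579 -37.01005077 202.01401088]
bench z med -0.8787845601418383
b1 z 37.99373273475226 1562
  rect [488.2 -20.4] [40.6 39.8] 10.3
b2 z 37.88182053826549 1578
  rect [476.2  49.4] [40.7 40. ] 10.2
b3 z 37.83863823538036 1535
  rect [463.5 116.1] [40.6 39.9] 9.7
stand ((481.9188537597656, -133.20193481445312), (59.95498275756836, 61.37107849121094), 17.780927658081055)
43 39 [ 476.5 -129.2   46.6]
49 48 [ 476.4 -129.4   52.1]
55 48 [ 476.8 -129.4   57.9]
61 60 [ 476.8 -129.4   63.9]
67 58 [ 476.6 -129.5   70.2]
73 57 [ 477.  -129.2   76.2]
79 75 [ 477.  -129.2   82.3]
85 80 [ 477.4 -130.7   89. ]
91 273 [ 481.  -133.5   92.1]
97 0 
103 0
```

View pics/w1c.png

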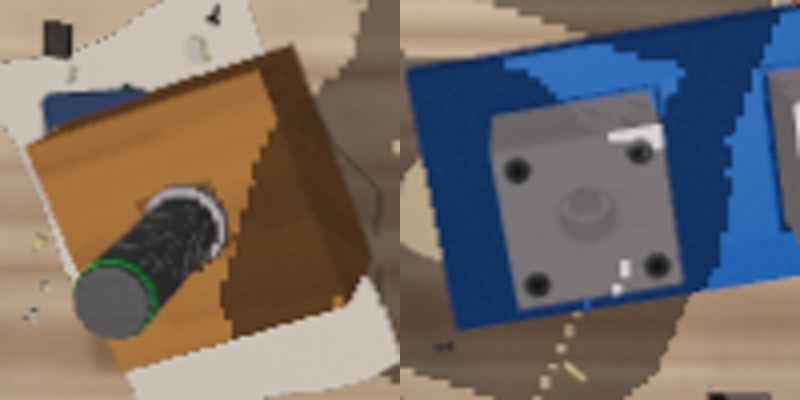

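View pics/w1d.png

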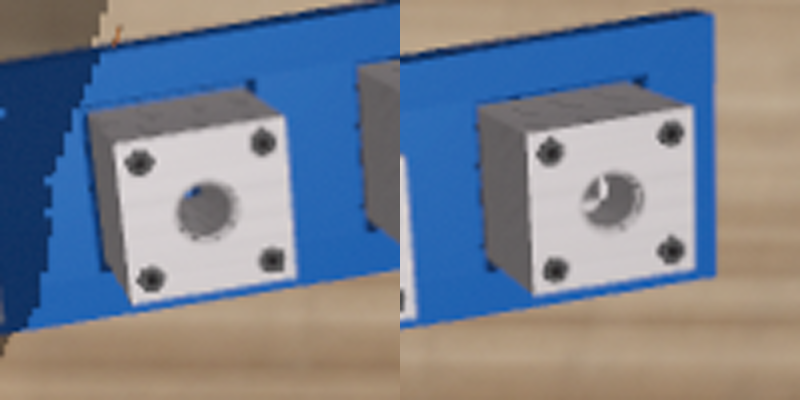

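```bash
cat > meas.py <<'E'
from h import *
def measure(tag, save=True):
    c=get_calibration("wrist"); s0=ctrl.sense()
    p,d=capture("wrist"); s1=ctrl.sense()
    print("pose",np.round(s0["eef_pos"],2),"drift",np.round(s1["eef_pos"]-s0["eef_pos"],2),"t",s1["time_s"])
    W=cloud("wrist",d,c); np.savez(tag+".npz",p=p,d=d,T=c["T"],tcp=s0["eef_pos"],q=s0["ee_rot"])
    cv2.imwrite("pics/"+tag+".png",cv2.resize(p[:,:,::-1],(800,600)))
    return c,p,d,W
def rect(W,c,u,v,z,hw,lo,hi):
    m=np.zeros((384,512),np.uint8); zz=W[...,2]; m[(zz>lo)&(zz<hi)]=1
    yy,xx=np.mgrid[0:384,0:512]; m[(abs(xx-u)>hw)|(abs(yy-v)>hw)]=0
    cn=max(cv2.findContours(m,cv2.RETR_EXTERNAL,cv2.CHAIN_APPROX_NONE)[0],key=cv2.contourArea).reshape(-1,2)
    return cv2.minAreaRect(ray_z("wrist",cn,z,c)[:,:2].astype(np.float32))
E
python3 - <<'E'
from meas import *
c,p,d,W=measure("w2")
for u,v in [(276,190),(352,182),(423,169)]: print(rect(W,c,u+2,v-3,39,32,36,44))
print("stand",rect(W,c,160,185,38,45,35,41))
m=(W[...,2]>43)&(W[...,2]<110); m[:, :110]=0; m[:,205:]=0; m[:120]=0;m[240:]=0
w=W[m]
for lo,hi in[(50,85),(91,97)]:
    s=w[(w[:,2]>=lo)&(w[:,2]<hi)];print(lo,s.mean(0))
# circle fit of gauge top via contour at z=93
m=((W[...,2]>90.5)).astype(np.uint8); m[:, :110]=0; m[:,205:]=0; m[:120]=0;m[240:]=0
cn=max(cv2.findContours(m,cv2.RETR_EXTERNAL,cv2.CHAIN_APPROX_NONE)[0],key=cv2.contourArea).reshape(-1,2)
print("top",cv2.minEnclosingCircle(ray_z("wrist",cn,93,c)[:,:2].astype(np.float32)))
E
```

```text
pose [463.28 -37.01 202.01] drift [-1.76  2.39  0.07] t 3.0
((485.5978088378906, -16.75846290588379), (40.94597625732422, 39.99635314941406), 10.36469841003418)
((473.4866943359375, 53.29540252685547), (40.91417694091797, 40.46332550048828), 10.32905387878418)
((460.58294677734375, 120.41339111328125), (40.814178466796875, 40.675838470458984), 10.515413284301758)
stand ((479.8359680175781, -129.94241333007812), (59.98982620239258, 61.728309631347656), 18.02129554748535)
50 [ 474.15555023 -125.8412956    68.42118303]
91 [ 478.28934746 -129.69796408   92.7554966 ]
top ((477.9211120605469, -129.3466796875), 8.559551239013672)
```

servo_tool(motion=[{"dr": [0, 0, 0], "delta_pos": [0, 0, 0], "hand": 0.5}, {"dr": [0, 0, 0], "delta_pos": [0, 0, 0], "hand": 0.5}, {"dr": [0, 0, 0], "delta_pos": [0, 0, 0], "hand": 0.5}])

```text
time_s: 3.38
eef_pos: [460.6, -33.1, 202.4]
ee_rot: [0.004, -0.005, 1.0, 0.001]
force: [0.2, 0.4, 0.4]
grip_width: 0.5
```

Run:
```python
from meas import *
c,p,d,W=measure("w3")
print(ctrl.sense()["joints"],ctrl.sense()["ee_rot"])
for u,v in [(276,190),(352,182),(423,169)]: print(rect(W,c,u+2,v-3,39,32,36,44))
print("stand",rect(W,c,160,185,38,45,35,41))
m=(W[...,2]>43)&(W[...,2]<110); m[:, :110]=0; m[:,205:]=0; m[:120]=0;m[240:]=0
w=W[m]
for lo,hi in[(50,85),(91,97)]:
    s=w[(w[:,2]>=lo)&(w[:,2]<hi)];print(lo,s.mean(0))
m=((W[...,2]>90.5)).astype(np.uint8); m[:, :110]=0; m[:,205:]=0; m[:120]=0;m[240:]=0
cn=max(cv2.findContours(m,cv2.RETR_EXTERNAL,cv2.CHAIN_APPROX_NONE)[0],key=cv2.contourArea).reshape(-1,2)
print("top",cv2.minEnclosingCircle(ray_z("wrist",cn,93,c)[:,:2].astype(np.float32)))
k=(W[...,2]>-8)&(W[...,2]<3); print("bench",np.median(W[k][:,2]))
```

```text
pose [460.62 -33.14 202.39] drift [ 0.05 -0.04  0.02] t 3.425
[-0.32893371  0.19586625  1.72817115  0.00466336  1.21049482 -1.91134362] [ 4.05203527e-03 -4.99238128e-03  9.99978920e-01  9.03825147e-04]
((485.6675720214844, -16.761072158813477), (40.79653549194336, 39.974090576171875), 10.266170501708984)
((473.36553955078125, 53.15782928466797), (41.419883728027344, 40.37229537963867), 10.382000923156738)
((460.61346435546875, 120.172607421875), (40.979217529296875, 41.28327941894531), 10.569981575012207)
stand ((479.6278381347656, -129.7427978515625), (60.127159118652344, 61.524906158447266), 17.9340763092041)
50 [ 474.29218926 -125.70710398   68.90287139]
91 [ 478.35990932 -129.7169362    92.70802798]
top ((477.9657287597656, -129.3979949951172), 8.50965690612793)
bench -0.057034466096126835
```

```bash
cat > plan.py <<'E'
import sys
from h import *
from scipy.spatial.transform import Rotation as R
def plan(x,y,z,yaw=0):
    s=ctrl.sense(); q=s["ee_rot"]; Rc=R.from_quat([q[1],q[2],q[3],q[0]])
    Rd=R.from_euler('z',yaw,degrees=True)*R.from_quat([0,1,0,0])
    dp=Rc.inv().apply(np.array([x,y,z])-s["eef_pos"])/50
    dr=np.degrees((Rc.inv()*Rd).as_rotvec())/10
    print("t",s["time_s"],"pos",np.round(s["eef_pos"],2),"dp",np.round(dp,3),"dr",np.round(dr,3),"F",np.round(s["force"],1),"grip",round(float(s["grip_width"]),3))
if __name__=="__main__": plan(*map(float,sys.argv[1:]))
E
python3 plan.py 478.3 -129.6 120 0
```

```text
t 3.425 pos [460.67 -33.18 202.41] dp [-0.32  -1.935  1.648] dr [0.01  0.046 0.057] F [ 0.3  0.3 -0.5] grip 0.501
```

servo_tool(motion=[{"dr": [0.01, 0.046, 0.057], "delta_pos": [-0.08, -0.48, 0.41], "hand": 0.5}, {"dr": [0, 0, 0], "delta_pos": [-0.08, -0.48, 0.41], "hand": 0.5}, {"dr": [0, 0, 0], "delta_pos": [-0.08, -0.48, 0.41], "hand": 0.5}, {"dr": [0, 0, 0], "delta_pos": [-0.08, -0.48, 0.41], "hand": 0.5}, {"dr": [0, 0, 0], "delta_pos": [0, 0, 0], "hand": 0.5}, {"dr": [0, 0, 0], "delta_pos": [0, 0, 0], "hand": 0.5}])

```text
time_s: 4.18
eef_pos: [478.0, -128.7, 120.6]
ee_rot: [0.002, -0.002, 1.0, -0.001]
force: [-0.6, -0.6, 0.2]
grip_width: 0.502
```

```bash
python3 plan.py 478.3 -129.6 56
python3 - <<'E'
from meas import *
c,p,d,W=measure("w4")
m=(W[...,2]>90.5)&(W[...,2]<97)&(abs(W[...,0]-478)<25)&(abs(W[...,1]+129)<25)
m=m.astype(np.uint8)
cn=max(cv2.findContours(m,cv2.RETR_EXTERNAL,cv2.CHAIN_APPROX_NONE)[0],key=cv2.contourArea).reshape(-1,2)
print("top",cv2.minEnclosingCircle(ray_z("wrist",cn,93,c)[:,:2].astype(np.float32)))
E
```

```text
t 4.175 pos [ 478.03 -128.74  120.6 ] dp [-0.    -0.016  1.292] dr [-0.007  0.023  0.027] F [-0.6 -0.6  0.2] grip 0.502
pose [ 478.03 -128.74  120.6 ] drift [0.02 0.07 0.05] t 4.225
top ((477.95208740234375, -130.3978271484375), 8.443765640258789)
```

View pics/w4.png

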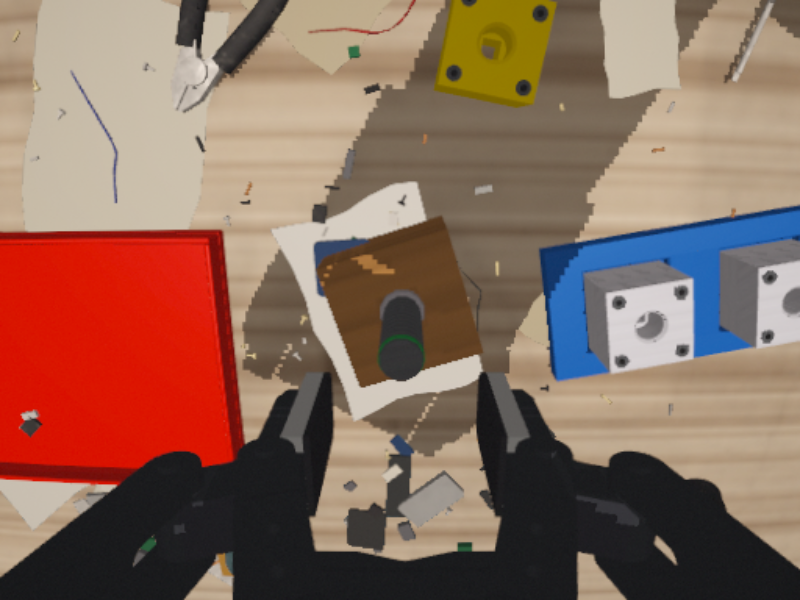

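servo_tool(motion=[{"dr": [-0.007, 0.023, 0.027], "delta_pos": [0, -0.02, 0.45], "hand": 0.5}, {"dr": [0, 0, 0], "delta_pos": [0, 0, 0.45], "hand": 0.5}, {"dr": [0, 0, 0], "delta_pos": [0, 0, 0.39], "hand": 0.5}, {"dr": [0, 0, 0], "delta_pos": [0, 0, 0], "hand": 0.4}, {"dr": [0, 0, 0], "delta_pos": [0, 0, 0], "hand": 0.3}], squeeze=40)

```text
time_s: 4.85
eef_pos: [480.3, -127.0, 59.4]
ee_rot: [0.004, -0.002, 1.0, -0.002]
force: [1.3, 0.4, 0.2]
grip_width: 0.3
```

```bash
python3 plan.py 478 -129.8 56
```

```text
t 4.85 pos [ 480.33 -127.05   59.45] dp [ 0.047 -0.055  0.069] dr [-0.021  0.042  0.028] F [1.3 0.4 0.2] grip 0.3
```

servo_tool(motion=[{"dr": [-0.021, 0.042, 0.028], "delta_pos": [0.047, -0.055, 0.07], "hand": 0.3}, {"dr": [0, 0, 0], "delta_pos": [0, 0, 0], "hand": 0.3}])

```text
time_s: 5.1
eef_pos: [478.5, -130.1, 57.2]
ee_rot: [0.001, -0.0, 1.0, -0.0]
force: [0.9, -0.6, 0.6]
grip_width: 0.298
```

```bash
python3 plan.py 478 -129.8 56
```

```text
t 5.1 pos [ 478.52 -130.1    57.24] dp [0.01  0.006 0.025] dr [-0.005  0.01   0.   ] F [ 0.9 -0.6  0.6] grip 0.298
```

servo_tool(motion=[{"dr": [0, 0, 0], "delta_pos": [0, 0, 0], "hand": 0.1}, {"dr": [0, 0, 0], "delta_pos": [0, 0, 0], "hand": 0.1}, {"dr": [0, 0, 0], "delta_pos": [0, 0, 0], "hand": 0.1}], squeeze=40)

```text
time_s: 5.48
eef_pos: [478.6, -130.2, 57.6]
ee_rot: [0.001, 0.0, 1.0, -0.001]
force: [-0.4, -0.0, 0.4]
grip_width: 0.175
```

```bash
python3 plan.py 478.5 -130 110
```

```text
t 5.475 pos [ 478.61 -130.15   57.61] dp [-0.     0.002 -1.048] dr [-0.006  0.012 -0.001] F [-0.4 -0.   0.4] grip 0.175
```

servo_tool(motion=[{"dr": [0, 0, 0], "delta_pos": [0, 0, -0.5], "hand": 0.1}, {"dr": [0, 0, 0], "delta_pos": [0, 0, -0.5], "hand": 0.1}, {"dr": [0, 0, 0], "delta_pos": [0, 0, -0.1], "hand": 0.1}, {"dr": [0, 0, 0], "delta_pos": [0, 0, 0], "hand": 0.1}])

```text
time_s: 5.98
eef_pos: [478.0, -129.8, 112.7]
ee_rot: [0.0, 0.0, 1.0, 0.0]
force: [0.7, 0.4, -1.1]
grip_width: 0.17
```

```bash
python3 plan.py 485.7 -16.8 112
python3 - <<'E'
from meas import *
c,p,d,W=measure("w5")
E
```

```text
t 5.975 pos [ 477.96 -129.78  112.67] dp [-0.154  2.26   0.014] dr [ 0.001  0.002 -0.002] F [ 0.7  0.4 -1.1] grip 0.17
pose [ 477.96 -129.78  112.67] drift [-0.09  0.04 -0.22] t 6.025
```

View pics/w5.png

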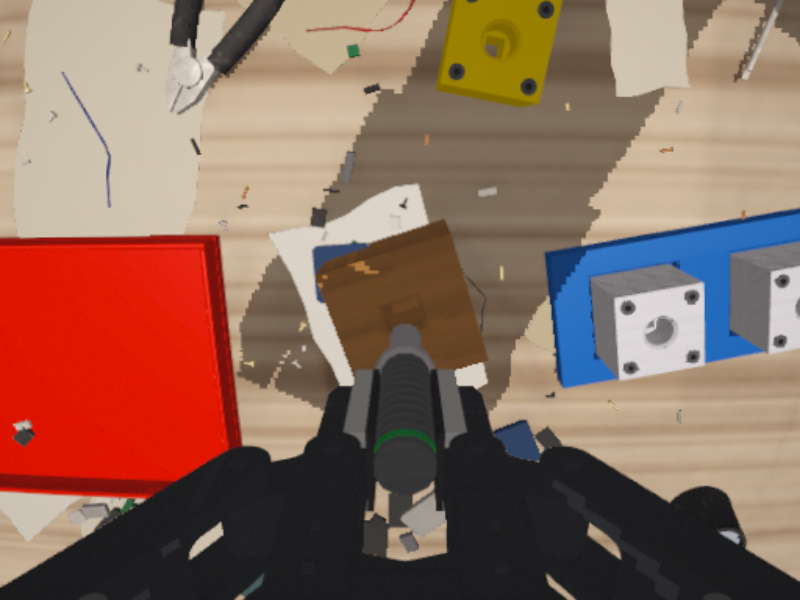

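```bash
cat >> meas.py <<'E'
def gauge_axis(c,d,W,tcp,tipoff=49.6):
    """top-disc centre and pin centre from wrist picture"""
    zt=tcp[2]-tipoff+85
    near=(abs(W[...,0]-tcp[0])<20)&(abs(W[...,1]-tcp[1])<14)
    m=(near&(abs(W[...,2]-zt)<2.5)).astype(np.uint8)
    cn=max(cv2.findContours(m,cv2.RETR_EXTERNAL,cv2.CHAIN_APPROX_NONE)[0],key=cv2.contourArea).reshape(-1,2)
    z=np.median(W[m>0][:,2])
    e=ray_z("wrist",cn,z,c)[:,:2]
    print("top z",round(z,1),"expected",round(zt,1),"circle",cv2.minEnclosingCircle(e.astype(np.float32)),"meanxy",W[m>0].mean(0).round(2))
    for lo in range(0,30,6):
        k=(abs(W[...,0]-tcp[0])<14)&(abs(W[...,1]-tcp[1])<10)&(W[...,2]>tcp[2]-tipoff+lo)&(W[...,2]<tcp[2]-tipoff+lo+6)
        w=W[k]
        if len(w)>8:
            # circle radius 6 fit
            from scipy.optimize import least_squares
            f=least_squares(lambda q:np.hypot(w[:,0]-q[0],w[:,1]-q[1])-6,[tcp[0],tcp[1]],loss='soft_l1')
            print("pin at",lo,len(w),np.round(f.x,2))
E
python3 - <<'E'
from meas import *
z=np.load("w5.npz"); c=dict(get_calibration("wrist")); c["T"]=z["T"]; W=cloud("wrist",z["d"],c)
gauge_axis(c,z["d"],W,z["tcp"])
for u,v in[(276,190),]:
    print(rect(W,c,422,207,39,40,36,44))
E
```

```text
top z 148.1 expected 148.1 circle ((476.3990478515625, -129.95468139648438), 16.881925582885742) meanxy [ 476.11 -129.8   148.21]
pin at 0 53 [ 478.24 -129.99]
pin at 6 75 [ 478.21 -130.05]
pin at 12 71 [ 478.27 -129.94]
pin at 18 30 [ 478.23 -130.04]
((485.6322326660156, -17.37413787841797), (41.58243942260742, 41.18767166137695), 9.909503936767578)
```

```bash
cat >> meas.py <<'E'
def screws(p,W,c,u,v,hw,z=39):
    g=cv2.cvtColor(p,cv2.COLOR_RGB2GRAY).astype(np.float32)
    u,v,hw=int(u),int(v),int(hw); sc=4
    y0=max(v-hw,0); x0=max(u-hw,0)
    sub=cv2.resize(g[y0:v+hw,x0:u+hw],None,fx=sc,fy=sc,interpolation=cv2.INTER_CUBIC)
    # rectify top face into world grid 0.25mm
    ctr=ray_z("wrist",[(u,v)],z,c)[0]
    n=240; gx,gy=np.meshgrid(np.linspace(-30,30,n),np.linspace(-30,30,n))
    X=np.stack([ctr[0]+gx,ctr[1]+gy,np.full_like(gx,z)],-1).reshape(-1,3)
    uv=proj("wrist",X,c).reshape(n,n,2).astype(np.float32)
    im=cv2.remap(p,uv[...,0],uv[...,1],cv2.INTER_CUBIC)
    return im,ctr
E
python3 - <<'E'
from meas import *
ims=[]
for tag,pts in [("w3",[(276,190),(352,182),(423,169)]),("w5",[(421,211)])]:
    z=np.load(tag+".npz"); c=dict(get_calibration("wrist")); c["T"]=z["T"]; W=cloud("wrist",z["d"],c)
    for u,v in pts:
        im,ctr=screws(z["p"],W,c,u,v,30); ims.append(im); g=cv2.cvtColor(im,cv2.COLOR_RGB2GRAY)
        med=np.median(g[70:170,70:170])
        m=(g<0.5*med).astype(np.uint8)
        n,l,st,ce=cv2.connectedComponentsWithStats(m)
        for k in range(1,n):
            if 60<st[k,4]<900: print(tag,u,"blob",st[k,4],np.round(ctr[:2]+(ce[k]-119.5)*60/239,1))
        cv2.imwrite(f"pics/face_{tag}_{u}.png",im[:,:,::-1])
cv2.imwrite("pics/faces.png",np.hstack([cv2.resize(i,(200*1,200)) for i in ims])[:,:,::-1])
E
```

```text
w3 276 blob 322 [474.7 -33.2]
w3 276 blob 323 [503.3 -28. ]
w3 276 blob 166 [470.1  -5.5]
w3 276 blob 324 [498.2   0.6]
w3 352 blob 335 [462.6  36.7]
w3 352 blob 387 [491.4  41.8]
w3 352 blob 327 [457.4  65.2]
w3 352 blob 366 [485.8  70.8]
w3 423 blob 356 [449.4 104.2]
w3 423 blob 339 [477.9 109.5]
w3 423 blob 661 [459.3 122.7]
w3 423 blob 370 [444.6 133. ]
w3 423 blob 380 [472.8 137.9]
w5 421 blob 174 [469.1 -44.7]
w5 421 blob 384 [474.7 -33.1]
w5 421 blob 387 [503.3 -28.3]
w5 421 blob 191 [482.7 -14.3]
w5 421 blob 417 [469.8  -4.9]
w5 421 blob 366 [498.2   0.5]
```

View pics/faces.png

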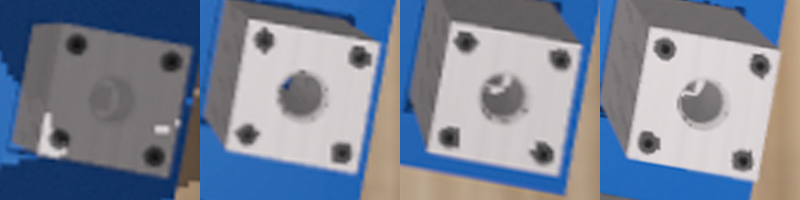

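```bash
python3 plan.py 486.3 -16.3 105
```

```text
t 6.025 pos [ 477.87 -129.74  112.44] dp [-0.168  2.269  0.15 ] dr [ 0.002 -0.001 -0.002] F [ 0.3 -0.  -0.4] grip 0.175
```

servo_tool(motion=[{"dr": [0, 0, 0], "delta_pos": [-0.04, 0.57, 0], "hand": 0.1}, {"dr": [0, 0, 0], "delta_pos": [-0.04, 0.57, 0], "hand": 0.1}, {"dr": [0, 0, 0], "delta_pos": [-0.04, 0.57, 0.05], "hand": 0.1}, {"dr": [0, 0, 0], "delta_pos": [-0.04, 0.57, 0.1], "hand": 0.1}, {"dr": [0, 0, 0], "delta_pos": [0, 0, 0], "hand": 0.1}, {"dr": [0, 0, 0], "delta_pos": [0, 0, 0], "hand": 0.1}])

```text
time_s: 6.78
eef_pos: [484.0, -12.6, 99.5]
ee_rot: [-0.004, 0.001, 1.0, 0.001]
force: [0.4, -0.8, -0.4]
grip_width: 0.178
```

```bash
python3 plan.py 486.3 -16.3 90
```

```text
t 6.775 pos [483.97 -12.64  99.48] dp [-0.048 -0.074  0.189] dr [ 0.016 -0.047 -0.01 ] F [ 0.4 -0.8 -0.4] grip 0.178
```

servo_tool(motion=[{"dr": [0.016, -0.047, -0.01], "delta_pos": [-0.048, -0.074, 0.08], "hand": 0.1}, {"dr": [0, 0, 0], "delta_pos": [0, 0, 0], "hand": 0.1}, {"dr": [0, 0, 0], "delta_pos": [0, 0, 0], "hand": 0.1}])

```text
time_s: 7.15
eef_pos: [486.5, -18.3, 94.9]
ee_rot: [0.0, 0.001, 1.0, -0.0]
force: [0.7, 0.6, -0.4]
grip_width: 0.172
```

```bash
python3 plan.py 486.3 -16.3 90
python3 - <<'E'
from meas import *
c,p,d,W=measure("w6"); gauge_axis(c,d,W,ctrl.sense()["eef_pos"])
E
```

```text
t 7.15 pos [486.46 -18.3   94.87] dp [0.003 0.04  0.097] dr [-0.002  0.002 -0.013] F [ 0.7  0.6 -0.4] grip 0.172
pose [486.46 -18.3   94.87] drift [-0.04  0.03 -0.03] t 7.2
top z 130.2 expected 130.2 circle ((484.86785888671875, -18.03237533569336), 16.990863800048828) meanxy [484.55 -18.31 130.36]
pin at 0 53 [486.64 -18.56]
pin at 6 72 [486.67 -18.55]
pin at 12 80 [486.71 -18.54]
pin at 18 24 [486.71 -18.46]
```

View pics/w6.png

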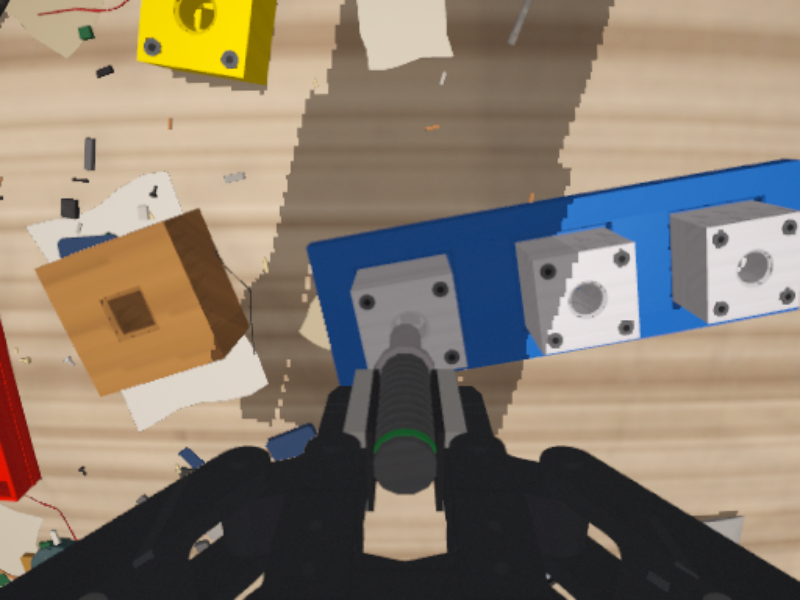

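servo_tool(motion=[{"dr": [0, 0, -0.013], "delta_pos": [0.003, 0.04, 0.03], "hand": 0.1}, {"dr": [0, 0, 0], "delta_pos": [0, 0, 0], "hand": 0.1}])

```text
time_s: 7.45
eef_pos: [486.3, -16.2, 93.4]
ee_rot: [0.0, -0.0, 1.0, -0.0]
force: [0.1, 0.0, -0.8]
grip_width: 0.171
```

```bash
python3 plan.py 486.3 -16.3 85
```

```text
t 7.45 pos [486.3  -16.24  93.36] dp [ 0.    -0.001  0.167] dr [-0.002  0.002  0.001] F [ 0.1  0.  -0.8] grip 0.171
```

servo_tool(motion=[{"dr": [0, 0, 0], "delta_pos": [0, 0, 0.04], "hand": 0.1}, {"dr": [0, 0, 0], "delta_pos": [0, 0, 0.04], "hand": 0.1}, {"dr": [0, 0, 0], "delta_pos": [0, 0, 0.04], "hand": 0.1}, {"dr": [0, 0, 0], "delta_pos": [0, 0, 0.03], "hand": 0.1}])

```text
time_s: 7.95
eef_pos: [486.3, -16.1, 85.4]
ee_rot: [0.0, -0.0, 1.0, -0.0]
force: [0.7, 0.6, -1.1]
grip_width: 0.174
```

```bash
python3 plan.py 486.3 -16.3 75
```

```text
t 7.95 pos [486.33 -16.15  85.41] dp [ 0.001 -0.003  0.208] dr [-0.002  0.003  0.002] F [ 0.7  0.6 -1.1] grip 0.174
```

servo_tool(motion=[{"dr": [0, 0, 0], "delta_pos": [0, 0, 0.05], "hand": 0.1}, {"dr": [0, 0, 0], "delta_pos": [0, 0, 0.05], "hand": 0.1}, {"dr": [0, 0, 0], "delta_pos": [0, 0, 0.05], "hand": 0.1}, {"dr": [0, 0, 0], "delta_pos": [0, 0, 0.03], "hand": 0.1}])

```text
time_s: 8.45
eef_pos: [486.3, -16.2, 75.7]
ee_rot: [0.0, -0.0, 1.0, -0.0]
force: [0.0, 0.2, -0.5]
grip_width: 0.178
```

```bash
python3 plan.py 486.3 -16.3 72.6
```

```text
t 8.45 pos [486.29 -16.15  75.68] dp [-0.    -0.003  0.062] dr [-0.002  0.002  0.002] F [ 0.   0.2 -0.5] grip 0.178
```

Tip at 26 mm, free so far. Small steps around the expected stop at 23 mm.

servo_tool(motion=[{"dr": [0, 0, 0], "delta_pos": [0, 0, 0.02], "hand": 0.1}, {"dr": [0, 0, 0], "delta_pos": [0, 0, 0.02], "hand": 0.1}, {"dr": [0, 0, 0], "delta_pos": [0, 0, 0.02], "hand": 0.1}])

```text
time_s: 8.82
eef_pos: [486.4, -16.2, 72.5]
ee_rot: [0.0, -0.0, 1.0, -0.0]
force: [-0.4, 0.4, 1.5]
grip_width: 0.175
```

servo_tool(motion=[{"dr": [0, 0, 0], "delta_pos": [0, 0, 0.02], "hand": 0.1}])

```text
time_s: 8.95
eef_pos: [486.7, -16.2, 72.1]
ee_rot: [0.001, -0.0, 1.0, -0.0]
force: [-2.1, 1.2, 11.2]
grip_width: 0.176
```

servo_tool(motion=[{"dr": [0, 0, 0], "delta_pos": [0, 0, 0.02], "hand": 0.1}])

```text
time_s: 9.07
eef_pos: [487.0, -16.2, 72.0]
ee_rot: [0.001, -0.0, 1.0, -0.0]
force: [-3.8, 1.9, 12.3]
grip_width: 0.172
```

servo_tool(motion=[{"dr": [0, 0, 0], "delta_pos": [0, 0, -0.1], "hand": 0.1}, {"dr": [0, 0, 0], "delta_pos": [0, 0, -0.2], "hand": 0.1}, {"dr": [0, 0, 0], "delta_pos": [0, 0, -0.3], "hand": 0.1}, {"dr": [0, 0, 0], "delta_pos": [0, 0, -0.1], "hand": 0.1}, {"dr": [0, 0, 0], "delta_pos": [0, 0, 0], "hand": 0.1}])

```text
time_s: 9.7
eef_pos: [487.0, -16.3, 109.2]
ee_rot: [0.001, -0.0, 1.0, -0.0]
force: [0.5, -0.2, -1.1]
grip_width: 0.175
```

```bash
python3 plan.py 461 121.3 105
```

```text
t 9.7 pos [487.02 -16.26 109.17] dp [0.52  2.752 0.079] dr [-0.006  0.017  0.002] F [ 0.5 -0.2 -1.1] grip 0.175
```

servo_tool(motion=[{"dr": [-0.006, 0.017, 0], "delta_pos": [0.1, 0.5, 0], "hand": 0.1}, {"dr": [0, 0, 0], "delta_pos": [0.12, 0.6, 0], "hand": 0.1}, {"dr": [0, 0, 0], "delta_pos": [0.12, 0.6, 0], "hand": 0.1}, {"dr": [0, 0, 0], "delta_pos": [0.1, 0.5, 0], "hand": 0.1}, {"dr": [0, 0, 0], "delta_pos": [0.06, 0.3, 0], "hand": 0.1}, {"dr": [0, 0, 0], "delta_pos": [0.01, 0.1, 0], "hand": 0.1}, {"dr": [0, 0, 0], "delta_pos": [0, 0, 0], "hand": 0.1}, {"dr": [0, 0, 0], "delta_pos": [0, 0, 0], "hand": 0.1}])

```text
time_s: 10.7
eef_pos: [460.3, 116.1, 106.8]
ee_rot: [-0.002, 0.001, 1.0, -0.0]
force: [-0.5, 0.7, -1.5]
grip_width: 0.174
```

```bash
python3 plan.py 461 121.3 94;  python3 - <<'E'
from meas import *
c,p,d,W=measure("w7"); gauge_axis(c,d,W,ctrl.sense()["eef_pos"])
E
```

```text
t 10.7 pos [460.3  116.13 106.78] dp [-0.015  0.104  0.255] dr [-0.001 -0.02  -0.011] F [-0.5  0.7 -1.5] grip 0.174
pose [460.3  116.13 106.78] drift [-0.   -0.04  0.01] t 10.75
top z 142.2 expected 142.2 circle ((458.6534423828125, 115.9699478149414), 16.993362426757812) meanxy [458.51 116.14 142.29]
pin at 0 56 [460.3  115.97]
pin at 6 67 [460.32 115.94]
pin at 12 82 [460.45 115.9 ]
pin at 18 24 [460.33 116.22]
```

servo_tool(motion=[{"dr": [0, -0.02, -0.011], "delta_pos": [-0.015, 0.104, 0.1], "hand": 0.1}, {"dr": [0, 0, 0], "delta_pos": [0, 0, 0.12], "hand": 0.1}, {"dr": [0, 0, 0], "delta_pos": [0, 0, 0], "hand": 0.1}])

```text
time_s: 11.12
eef_pos: [461.1, 121.0, 94.7]
ee_rot: [-0.0, 0.001, 1.0, -0.0]
force: [-0.5, -0.4, -1.0]
grip_width: 0.174
```

```bash
python3 plan.py 461 121.3 85
```

```text
t 11.125 pos [461.13 120.96  94.73] dp [0.003 0.007 0.195] dr [-0.001 -0.001 -0.007] F [-0.5 -0.4 -1. ] grip 0.174
```

servo_tool(motion=[{"dr": [0, 0, 0], "delta_pos": [0, 0.007, 0.04], "hand": 0.1}, {"dr": [0, 0, 0], "delta_pos": [0, 0, 0.04], "hand": 0.1}, {"dr": [0, 0, 0], "delta_pos": [0, 0, 0.04], "hand": 0.1}, {"dr": [0, 0, 0], "delta_pos": [0, 0, 0.04], "hand": 0.1}, {"dr": [0, 0, 0], "delta_pos": [0, 0, 0.03], "hand": 0.1}])

```text
time_s: 11.75
eef_pos: [461.3, 121.3, 84.8]
ee_rot: [0.0, 0.001, 1.0, -0.0]
force: [-0.5, -0.8, -1.4]
grip_width: 0.174
```

servo_tool(motion=[{"dr": [0, 0, 0], "delta_pos": [0, 0, 0.05], "hand": 0.1}, {"dr": [0, 0, 0], "delta_pos": [0, 0, 0.05], "hand": 0.1}, {"dr": [0, 0, 0], "delta_pos": [0, 0, 0.04], "hand": 0.1}])

```text
time_s: 12.12
eef_pos: [461.3, 121.3, 77.3]
ee_rot: [0.0, 0.001, 1.0, -0.0]
force: [0.4, 0.0, -0.7]
grip_width: 0.173
```

```bash
python3 plan.py 461 121.3 73
```

```text
t 12.125 pos [461.31 121.26  77.3 ] dp [0.006 0.001 0.086] dr [-0.001  0.002 -0.007] F [ 0.4  0.  -0.7] grip 0.173
```

servo_tool(motion=[{"dr": [0, 0, 0], "delta_pos": [0, 0, 0.03], "hand": 0.1}, {"dr": [0, 0, 0], "delta_pos": [0, 0, 0.02], "hand": 0.1}, {"dr": [0, 0, 0], "delta_pos": [0, 0, 0.02], "hand": 0.1}, {"dr": [0, 0, 0], "delta_pos": [0, 0, 0.02], "hand": 0.1}])

```text
time_s: 12.62
eef_pos: [461.3, 121.3, 72.5]
ee_rot: [0.0, 0.001, 1.0, -0.0]
force: [1.1, 1.3, 2.0]
grip_width: 0.178
```

servo_tool(motion=[{"dr": [0, 0, 0], "delta_pos": [0, 0, 0.02], "hand": 0.1}])

```text
time_s: 12.75
eef_pos: [461.7, 121.3, 72.1]
ee_rot: [0.001, 0.001, 1.0, -0.0]
force: [-3.6, -0.7, 12.6]
grip_width: 0.174
```

servo_tool(motion=[{"dr": [0, 0, 0], "delta_pos": [0, 0, 0.02], "hand": 0.1}])

```text
time_s: 12.88
eef_pos: [462.0, 121.3, 72.0]
ee_rot: [0.001, 0.0, 1.0, -0.0]
force: [-4.1, -0.6, 13.1]
grip_width: 0.179
```

servo_tool(motion=[{"dr": [0, 0, 0], "delta_pos": [0, 0, -0.1], "hand": 0.1}, {"dr": [0, 0, 0], "delta_pos": [0, 0, -0.2], "hand": 0.1}, {"dr": [0, 0, 0], "delta_pos": [0, 0, -0.3], "hand": 0.1}, {"dr": [0, 0, 0], "delta_pos": [0, 0, -0.1], "hand": 0.1}, {"dr": [0, 0, 0], "delta_pos": [0, 0, 0], "hand": 0.1}])

```text
time_s: 13.5
eef_pos: [462.0, 121.3, 109.2]
ee_rot: [0.001, 0.001, 1.0, -0.0]
force: [0.2, -0.4, -1.0]
grip_width: 0.168
```

servo_tool(motion=[{"dr": [0, 0, 0], "delta_pos": [-0.05, -0.3, 0], "hand": 0.1}, {"dr": [0, 0, 0], "delta_pos": [-0.09, -0.5, 0], "hand": 0.1}, {"dr": [0, 0, 0], "delta_pos": [-0.07, -0.4, 0], "hand": 0.1}, {"dr": [0, 0, 0], "delta_pos": [-0.03, -0.15, 0], "hand": 0.1}, {"dr": [0, 0, 0], "delta_pos": [0, 0, 0], "hand": 0.1}, {"dr": [0, 0, 0], "delta_pos": [0, 0, 0], "hand": 0.1}])

```text
time_s: 14.25
eef_pos: [473.6, 49.5, 107.3]
ee_rot: [-0.0, 0.001, 1.0, -0.0]
force: [-1.0, 0.4, -1.6]
grip_width: 0.173
```

```bash
python3 plan.py 474.1 53.8 96;  python3 - <<'E'
from meas import *
c,p,d,W=measure("w8"); gauge_axis(c,d,W,ctrl.sense()["eef_pos"])
E
```

```text
t 14.25 pos [473.57  49.53 107.33] dp [-0.011  0.085  0.227] dr [-0.001 -0.003 -0.008] F [-1.   0.4 -1.6] grip 0.173
pose [473.57  49.53 107.33] drift [-0.03  0.09  0.01] t 14.3
top z 142.7 expected 142.7 circle ((471.86334228515625, 49.36434555053711), 17.013805389404297) meanxy [471.82  49.58 142.87]
pin at 0 57 [473.79  49.24]
pin at 6 70 [473.76  49.3 ]
pin at 12 75 [473.83  49.24]
pin at 18 29 [473.71  49.4 ]
```

servo_tool(motion=[{"dr": [0, 0, 0], "delta_pos": [-0.01, 0.085, 0.1], "hand": 0.1}, {"dr": [0, 0, 0], "delta_pos": [0, 0, 0.12], "hand": 0.1}, {"dr": [0, 0, 0], "delta_pos": [0, 0, 0], "hand": 0.1}])

```text
time_s: 14.68
eef_pos: [473.7, 55.2, 95.3]
ee_rot: [-0.001, -0.0, 1.0, -0.0]
force: [-0.2, 1.3, -0.8]
grip_width: 0.173
```

```bash
python3 plan.py 474.1 53.8 85
```

```text
t 14.675 pos [473.72  55.18  95.31] dp [-0.008 -0.028  0.206] dr [-0.    -0.006  0.003] F [-0.2  1.3 -0.8] grip 0.173
```

servo_tool(motion=[{"dr": [0, 0, 0], "delta_pos": [-0.008, -0.028, 0.02], "hand": 0.1}, {"dr": [0, 0, 0], "delta_pos": [0, 0, 0.02], "hand": 0.1}])

```text
time_s: 14.92
eef_pos: [474.2, 53.7, 93.3]
ee_rot: [-0.0, -0.0, 1.0, -0.0]
force: [-0.0, -0.4, -0.4]
grip_width: 0.18
```

```bash
python3 plan.py 474.1 53.8 85
```

```text
t 14.925 pos [474.25  53.73  93.28] dp [0.003 0.001 0.166] dr [-0.    -0.005  0.004] F [-0.  -0.4 -0.4] grip 0.18
```

servo_tool(motion=[{"dr": [0, 0, 0], "delta_pos": [0, 0, 0.04], "hand": 0.1}, {"dr": [0, 0, 0], "delta_pos": [0, 0, 0.04], "hand": 0.1}, {"dr": [0, 0, 0], "delta_pos": [0, 0, 0.04], "hand": 0.1}, {"dr": [0, 0, 0], "delta_pos": [0, 0, 0.04], "hand": 0.1}])

```text
time_s: 15.42
eef_pos: [474.3, 53.6, 84.9]
ee_rot: [-0.0, -0.0, 1.0, -0.0]
force: [0.5, -0.4, -0.8]
grip_width: 0.175
```

servo_tool(motion=[{"dr": [0, 0, 0], "delta_pos": [0, 0, 0.05], "hand": 0.1}, {"dr": [0, 0, 0], "delta_pos": [0, 0, 0.05], "hand": 0.1}, {"dr": [0, 0, 0], "delta_pos": [0, 0, 0.05], "hand": 0.1}, {"dr": [0, 0, 0], "delta_pos": [0, 0, 0.03], "hand": 0.1}])

```text
time_s: 15.92
eef_pos: [474.3, 53.6, 75.1]
ee_rot: [-0.0, -0.0, 1.0, -0.0]
force: [-0.4, -0.7, -1.2]
grip_width: 0.174
```

servo_tool(motion=[{"dr": [0, 0, 0], "delta_pos": [0, 0, 0.02], "hand": 0.1}, {"dr": [0, 0, 0], "delta_pos": [0, 0, 0.02], "hand": 0.1}, {"dr": [0, 0, 0], "delta_pos": [0, 0, 0.02], "hand": 0.1}, {"dr": [0, 0, 0], "delta_pos": [0, 0, 0.02], "hand": 0.1}])

```text
time_s: 16.42
eef_pos: [474.3, 53.6, 70.9]
ee_rot: [-0.0, -0.0, 1.0, -0.0]
force: [-0.1, -0.3, -1.5]
grip_width: 0.177
```

```bash
python3 plan.py 474.1 53.8 58.6
```

```text
t 16.425 pos [474.34  53.61  70.92] dp [0.005 0.004 0.246] dr [-0.001 -0.003  0.003] F [-0.1 -0.3 -1.5] grip 0.177
```

B2 goes past the stop, with no force. On to home (about TCP z 58.4).

servo_tool(motion=[{"dr": [0, 0, 0], "delta_pos": [0, 0, 0.04], "hand": 0.1}, {"dr": [0, 0, 0], "delta_pos": [0, 0, 0.04], "hand": 0.1}, {"dr": [0, 0, 0], "delta_pos": [0, 0, 0.04], "hand": 0.1}, {"dr": [0, 0, 0], "delta_pos": [0, 0, 0.04], "hand": 0.1}])

```text
time_s: 16.92
eef_pos: [474.4, 53.6, 62.4]
ee_rot: [-0.0, -0.0, 1.0, -0.0]
force: [-0.0, 1.0, -0.5]
grip_width: 0.178
```

servo_tool(motion=[{"dr": [0, 0, 0], "delta_pos": [0, 0, 0.03], "hand": 0.1}, {"dr": [0, 0, 0], "delta_pos": [0, 0, 0.02], "hand": 0.1}, {"dr": [0, 0, 0], "delta_pos": [0, 0, 0.02], "hand": 0.1}])

```text
time_s: 17.3
eef_pos: [474.3, 53.6, 58.6]
ee_rot: [-0.0, -0.0, 1.0, -0.0]
force: [-1.0, 0.0, 2.3]
grip_width: 0.179
```

servo_tool(motion=[{"dr": [0, 0, 0], "delta_pos": [0, 0, 0.02], "hand": 0.1}])

```text
time_s: 17.42
eef_pos: [474.6, 53.6, 58.4]
ee_rot: [0.0, -0.0, 1.0, -0.0]
force: [-5.9, 0.2, 17.6]
grip_width: 0.175
```

servo_tool(motion=[{"dr": [0, 0, 0], "delta_pos": [0, 0, 0], "hand": 0.1}, {"dr": [0, 0, 0], "delta_pos": [0, 0, 0], "hand": 0.3}, {"dr": [0, 0, 0], "delta_pos": [0, 0, 0], "hand": 0.5}, {"dr": [0, 0, 0], "delta_pos": [0, 0, 0], "hand": 0.5}])

```text
time_s: 17.92
eef_pos: [474.8, 53.6, 58.7]
ee_rot: [0.0, -0.0, 1.0, -0.0]
force: [0.6, -0.5, -0.6]
grip_width: 0.501
```

servo_tool(motion=[{"dr": [0, 0, 0], "delta_pos": [0, 0, -0.1], "hand": 0.5}, {"dr": [0, 0, 0], "delta_pos": [0, 0, -0.3], "hand": 0.5}, {"dr": [0, 0, 0], "delta_pos": [0, 0, -0.6], "hand": 0.5}, {"dr": [0, 0, 0], "delta_pos": [0, 0, -0.5], "hand": 0.6}, {"dr": [0, 0, 0], "delta_pos": [0, 0, 0], "hand": 0.6}])

```text
time_s: 18.55
eef_pos: [475.2, 53.6, 139.2]
ee_rot: [0.002, -0.0, 1.0, -0.0]
force: [-0.5, 0.4, -1.1]
grip_width: 0.602
```

```bash
python3 plan.py 486.5 -16.5 140 -80;  python3 - <<'E'
from meas import *
c,p,d,W=measure("w9")
g=(W[...,2]>40)&(W[...,2]<110)&(abs(W[...,0]-474)<25)&(abs(W[...,1]-53.7)<25)
print("gauge top z",np.percentile(W[g][:,2],[50,98]))
E
```

```text
t 18.55 pos [475.21  53.57 139.16] dp [-0.225 -1.402 -0.015] dr [0.01  0.018 8.004] F [-0.5  0.4 -1.1] grip 0.602
pose [475.21  53.57 139.16] drift [-0.59  0.07 -1.13] t 18.6
gauge top z [85.70033562 94.7661983 ]
```

View pics/w9.png

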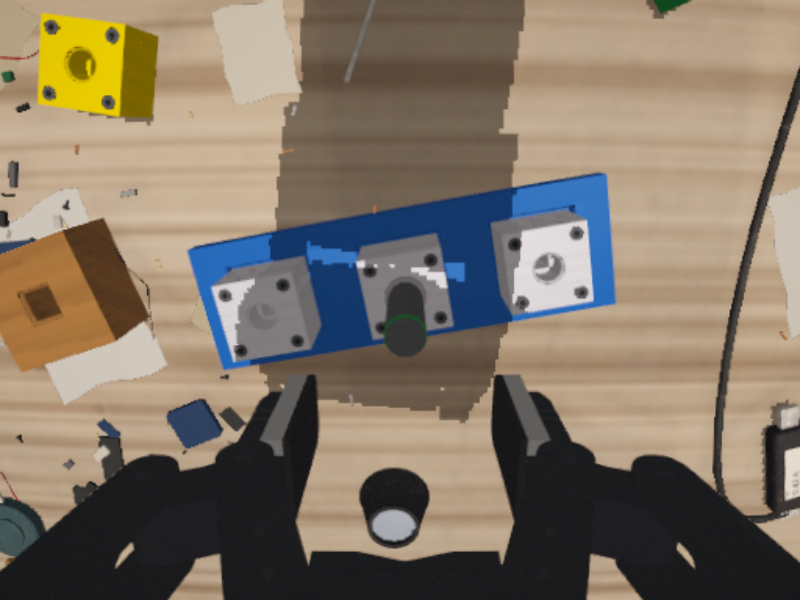

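servo_tool(motion=[{"dr": [0, 0, 0.5], "delta_pos": [-0.11, -0.7, 0], "hand": 0.65}, {"dr": [0, 0, 1], "delta_pos": [-0.05, -0.7, 0], "hand": 0.65}, {"dr": [0, 0, 1], "delta_pos": [0, 0, 0], "hand": 0.65}, {"dr": [0, 0, 1], "delta_pos": [0, 0, 0], "hand": 0.65}, {"dr": [0, 0, 1], "delta_pos": [0, 0, 0], "hand": 0.65}, {"dr": [0, 0, 1], "delta_pos": [0, 0, 0], "hand": 0.65}, {"dr": [0, 0, 1], "delta_pos": [0, 0, 0], "hand": 0.65}, {"dr": [0, 0, 0.8], "delta_pos": [0, 0, 0], "hand": 0.65}, {"dr": [0, 0, 0.3], "delta_pos": [0, 0, 0], "hand": 0.65}, {"dr": [0, 0, 0], "delta_pos": [0, 0, 0], "hand": 0.65}])

```text
time_s: 19.85
eef_pos: [475.0, -17.7, 130.2]
ee_rot: [-0.007, 0.633, 0.774, -0.003]
force: [0.4, 0.2, 0.8]
grip_width: 0.647
```

```bash
python3 plan.py 486.5 -16.5 100 -79.8
```

```text
t 19.85 pos [474.97 -17.72 130.15] dp [-0.026  0.239  0.6  ] dr [-0.075 -0.038  0.129] F [0.4 0.2 0.8] grip 0.647
```

servo_tool(motion=[{"dr": [-0.075, -0.038, 0.129], "delta_pos": [-0.026, 0.24, 0.3], "hand": 0.65}, {"dr": [0, 0, 0], "delta_pos": [0, 0, 0.4], "hand": 0.65}, {"dr": [0, 0, 0], "delta_pos": [0, 0, 0.4], "hand": 0.65}, {"dr": [0, 0, 0], "delta_pos": [0, 0, 0], "hand": 0.65}, {"dr": [0, 0, 0], "delta_pos": [0, 0, 0], "hand": 0.65}])

```text
time_s: 20.48
eef_pos: [486.4, -16.3, 72.6]
ee_rot: [-0.001, 0.639, 0.769, -0.0]
force: [0.2, -0.2, -0.1]
grip_width: 0.648
```

```bash
python3 plan.py 486.5 -16.5 14 -79.8;  python3 - <<'E'
from meas import *
c,p,d,W=measure("w10")
E
```

```text
t 20.475 pos [486.43 -16.34  72.59] dp [-0.004  0.003  1.172] dr [-0.009 -0.005  0.03 ] F [ 0.2 -0.2 -0.1] grip 0.648
pose [486.43 -16.34  72.59] drift [-0.01  0.01  0.04] t 20.525
```

View pics/w10.png

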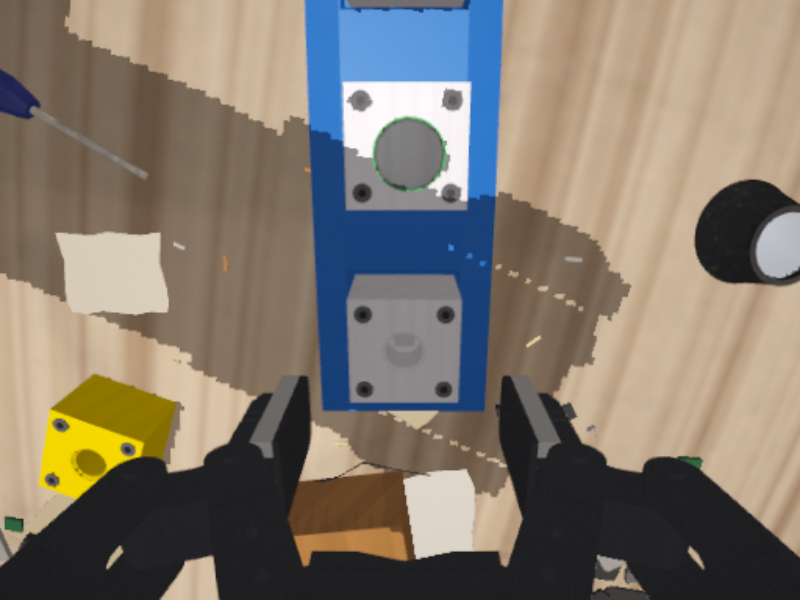

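servo_tool(motion=[{"dr": [-0.009, -0.005, 0.03], "delta_pos": [0, 0, 0.4], "hand": 0.65}, {"dr": [0, 0, 0], "delta_pos": [0, 0, 0.4], "hand": 0.65}, {"dr": [0, 0, 0], "delta_pos": [0, 0, 0.2], "hand": 0.65}, {"dr": [0, 0, 0], "delta_pos": [0, 0, 0.05], "hand": 0.65}, {"dr": [0, 0, 0], "delta_pos": [0, 0, 0], "hand": 0.65}])

```text
time_s: 21.15
eef_pos: [488.7, -16.9, 22.3]
ee_rot: [0.003, 0.641, 0.767, 0.001]
force: [0.0, -0.6, 0.2]
grip_width: 0.645
```

```bash
python3 plan.py 486.5 -16.5 13 -79.8
```

```text
t 21.15 pos [488.71 -16.93  22.28] dp [ 0.017 -0.043  0.185] dr [0.036 0.018 0.005] F [ 0.  -0.6  0.2] grip 0.645
```

servo_tool(motion=[{"dr": [0.036, 0.018, 0.005], "delta_pos": [0.017, -0.043, 0.1], "hand": 0.6}, {"dr": [0, 0, 0], "delta_pos": [0, 0, 0.08], "hand": 0.6}, {"dr": [0, 0, 0], "delta_pos": [0, 0, 0], "hand": 0.6}])

```text
time_s: 21.52
eef_pos: [486.8, -16.6, 13.6]
ee_rot: [0.001, 0.641, 0.767, 0.0]
force: [0.8, 0.2, 0.3]
grip_width: 0.601
```

```bash
python3 plan.py 486.5 -16.5 13 -79.8
```

```text
t 21.525 pos [486.83 -16.57  13.62] dp [ 0.003 -0.006  0.012] dr [0.006 0.003 0.   ] F [0.8 0.2 0.3] grip 0.601
```

Close on the block, then lift clear.

servo_tool(motion=[{"dr": [0, 0, 0], "delta_pos": [0, 0, 0], "hand": 0.35}, {"dr": [0, 0, 0], "delta_pos": [0, 0, 0], "hand": 0.35}, {"dr": [0, 0, 0], "delta_pos": [0, 0, 0], "hand": 0.35}, {"dr": [0, 0, 0], "delta_pos": [0, 0, -0.1], "hand": 0.35}, {"dr": [0, 0, 0], "delta_pos": [0, 0, -0.3], "hand": 0.35}, {"dr": [0, 0, 0], "delta_pos": [0, 0, -0.5], "hand": 0.35}, {"dr": [0, 0, 0], "delta_pos": [0, 0, -0.5], "hand": 0.35}, {"dr": [0, 0, 0], "delta_pos": [0, 0, -0.2], "hand": 0.35}, {"dr": [0, 0, 0], "delta_pos": [0, 0, 0], "hand": 0.35}], squeeze=40)

```text
time_s: 22.65
eef_pos: [487.0, -16.6, 99.4]
ee_rot: [0.001, 0.641, 0.767, 0.001]
force: [0.3, 0.7, -1.9]
grip_width: 0.46
```

```bash
python3 plan.py 490 -275 100 -90
python3 - <<'E'
from meas import *
c,p,d,W=measure("w11")
for n in ["scene","side"]:
    p,d=capture(n); W=cloud(n,d)
    r=outline_of(n,"tray")
    for q in r[:3]:
        w=W[q["pixels"]]; w=w[~np.isnan(w[:,0])]
        print(n,q["score"],np.median(w,0))
        m=w[(w[:,2]>16)&(w[:,2]<26)]
        if len(m)>20: print(cv2.minAreaRect(m[:,:2].astype(np.float32)))
    cv2.imwrite(f"pics/{n}11.png",cv2.resize(p[:,:,::-1],(800,600)))
E
```

```text
t 22.65 pos [486.96 -16.56  99.4 ] dp [-5.098 -0.856 -0.007] dr [0.017 0.007 1.021] F [ 0.3  0.7 -1.9] grip 0.46
pose [486.96 -16.56  99.4 ] drift [-0.21  0.03 -0.48] t 22.7
scene 0.82 [ 519.01474114 -314.05722549    9.56053132]
((519.864501953125, -306.68621826171875), (143.27322387695312, 172.03944396972656), 0.4813600480556488)
scene 0.63 [487.46979584 -34.69449971 116.69147387]
side 0.76 [ 519.88071372 -311.28825101    8.84634987]
((519.8851928710938, -305.88897705078125), (138.3017120361328, 176.06976318359375), 0.3924984633922577)
```

View pics/scene11.png

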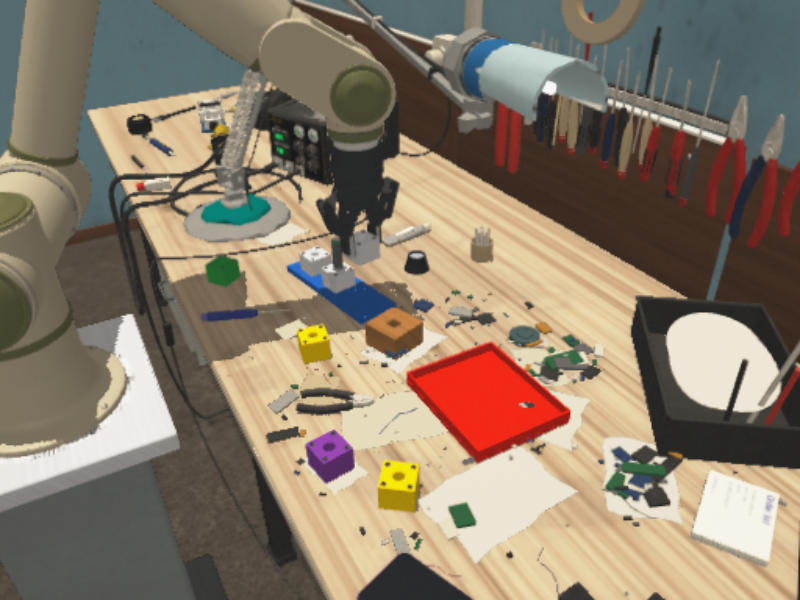

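View pics/w11.png

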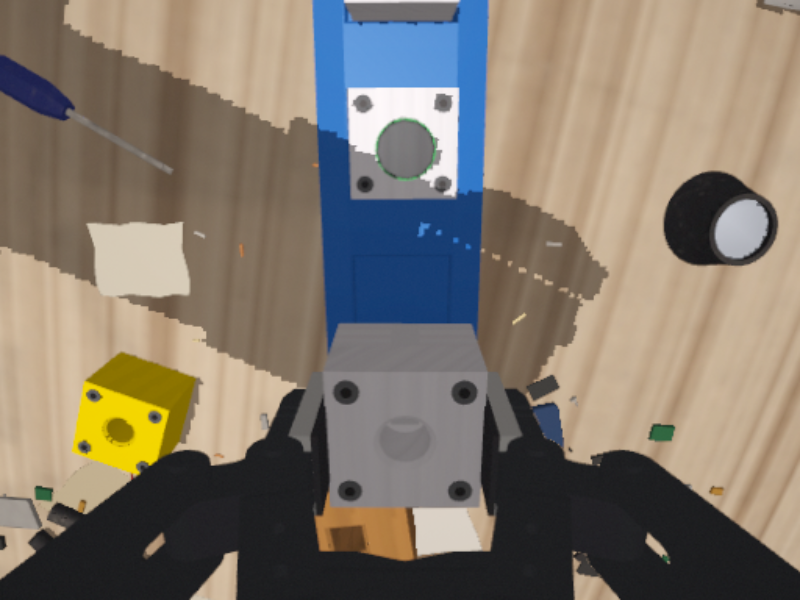

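Run:
```python
from h import *
P=[]
for n in ["scene","side"]:
    p,d=capture(n); W=cloud(n,d).reshape(-1,3); P.append(W)
    if n=="side": cv2.imwrite("pics/side12.png",cv2.resize(p[:,:,::-1],(800,600)))
W=np.vstack(P); k=(abs(W[:,1]+16)<110)&(W[:,0]<600)&(W[:,0]>380); w=W[k]
for z in range(60,560,25):
    s=w[(w[:,2]>=z)&(w[:,2]<z+25)]
    if len(s)>5: print(z,len(s),"x",np.round(np.percentile(s[:,0],[1,99])),"y",np.round(np.percentile(s[:,1],[1,99])))
c=get_calibration("side")
W=cloud("side",d); print("debris",W[283,294])
```

```text
60 50 x [467. 480.] y [43. 56.]
85 309 x [461. 516.] y [-41.  58.]
110 609 x [454. 520.] y [-40.   4.]
135 462 x [436. 540.] y [-39.  -1.]
160 650 x [427. 548.] y [-40.   1.]
185 967 x [422. 552.] y [-41.  -2.]
210 398 x [448. 527.] y [-56. -16.]
235 662 x [450. 523.] y [-57. -12.]
260 687 x [449. 523.] y [-56.  -7.]
285 521 x [447. 524.] y [-75.  -9.]
310 686 x [429. 527.] y [-86.  -5.]
335 1330 x [398. 581.] y [-95.  14.]
360 2077 x [382. 597.] y [-117.   22.]
385 2270 x [382. 599.] y [-117.   40.]
410 1350 x [381. 492.] y [-71.  44.]
435 993 x [380. 456.] y [-61.  54.]
460 340 x [381. 416.] y [-29.  24.]
485 51 x [380. 395.] y [-12.  21.]
debris [ 556.29705386 -342.8160591     8.58891767]
```

View pics/side12.png

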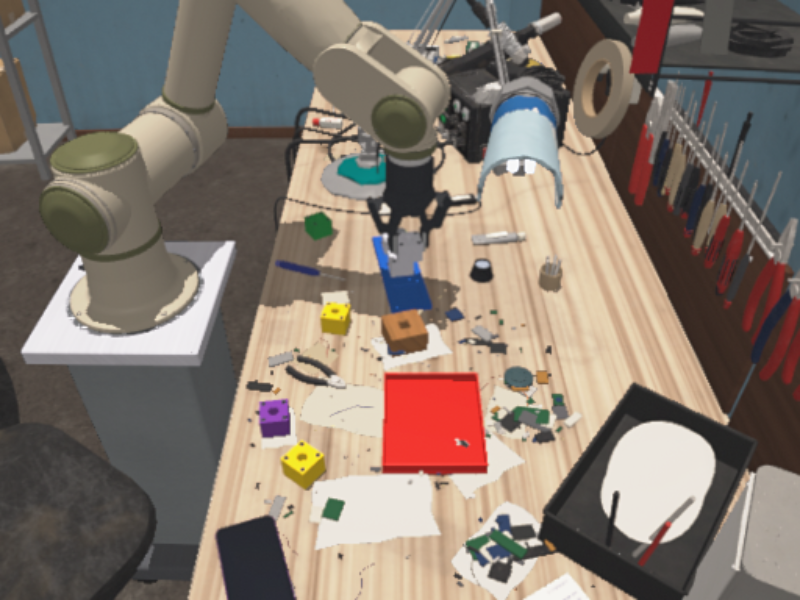

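Run:
```python
from h import *
P=[]
for n in ["scene","side"]:
    z=np.load(f"{n}0.npz"); P.append(cloud(n,z["d"]).reshape(-1,3))
W=np.vstack(P); w=W[(W[:,0]>500)&(W[:,0]<720)&(W[:,1]>-380)&(W[:,1]<100)]
for y in range(-380,100,30):
    print(y,[ (zz,int(np.percentile(s[:,0],1))) for zz in range(280,440,20) for s in [w[(w[:,1]>=y)&(w[:,1]<y+30)&(w[:,2]>=zz)&(w[:,2]<zz+20)]] if len(s)>4])
```

```text
-380 []
-350 [(360, 637), (380, 636), (400, 629)]
-320 [(360, 554), (380, 554), (400, 558), (420, 576)]
-290 [(360, 558), (380, 557), (400, 562), (420, 582)]
-260 [(360, 564), (380, 564), (400, 569), (420, 591)]
-230 [(360, 570), (380, 570), (400, 577), (420, 601)]
-200 [(360, 576), (380, 576), (400, 585)]
-170 [(340, 589), (360, 581), (380, 582), (400, 590)]
-140 [(280, 601), (300, 600), (320, 616), (340, 594), (360, 589), (380, 588), (400, 596)]
-110 [(280, 600), (300, 599), (320, 617), (340, 598), (360, 590), (380, 592), (400, 600), (420, 630)]
-80 [(300, 627), (320, 627), (340, 601), (360, 594), (380, 596), (400, 605), (420, 632)]
-50 [(300, 630), (320, 627)]
-20 [(320, 626), (340, 624)]
10 [(320, 624), (340, 625), (360, 628)]
40 [(340, 625), (360, 627)]
70 [(340, 626), (360, 624)]
```

servo_tool(motion=[{"dr": [0, 0, 0], "delta_pos": [-0.6, -0.1, 0], "hand": 0.35}, {"dr": [0, 0, 0], "delta_pos": [-1, -0.17, 0], "hand": 0.35}, {"dr": [0, 0, -0.5], "delta_pos": [-1, -0.17, 0], "hand": 0.35}, {"dr": [0, 0, -1], "delta_pos": [-0.5, -0.3, 0], "hand": 0.35}, {"dr": [0, 0, -1], "delta_pos": [-0.5, -0.5, 0], "hand": 0.35}, {"dr": [0, 0, -1], "delta_pos": [-0.4, -0.5, 0.1], "hand": 0.35}, {"dr": [0, 0, -1], "delta_pos": [0, -0.3, 0.1], "hand": 0.35}, {"dr": [0, 0, -1], "delta_pos": [0, 0, 0.1], "hand": 0.35}, {"dr": [0, 0, -1], "delta_pos": [0, 0, 0.1], "hand": 0.35}, {"dr": [0, 0, -1], "delta_pos": [0, 0, 0], "hand": 0.35}, {"dr": [0, 0, -0.5], "delta_pos": [0, 0, 0], "hand": 0.35}, {"dr": [0, 0, 0], "delta_pos": [0, 0, 0], "hand": 0.35}])

```text
time_s: 24.5
eef_pos: [446.8, -258.9, 73.2]
ee_rot: [-0.002, -0.025, 1.0, 0.002]
force: [0.9, 0.2, -0.6]
grip_width: 0.464
```

```bash
python3 plan.py 482 -340 70 0.4
```

```text
t 24.5 pos [ 446.76 -258.86   73.18] dp [-0.624 -1.656  0.054] dr [ 0.024 -0.025  0.242] F [ 0.9  0.2 -0.6] grip 0.464
```

servo_tool(motion=[{"dr": [0.024, -0.025, 0.24], "delta_pos": [-0.2, -0.5, 0], "hand": 0.35}, {"dr": [0, 0, 0], "delta_pos": [-0.2, -0.6, 0], "hand": 0.35}, {"dr": [0, 0, 0], "delta_pos": [-0.2, -0.5, 0.1], "hand": 0.35}, {"dr": [0, 0, 0], "delta_pos": [0, 0, 0.1], "hand": 0.35}, {"dr": [0, 0, 0], "delta_pos": [0, 0, 0], "hand": 0.35}, {"dr": [0, 0, 0], "delta_pos": [0, 0, 0], "hand": 0.35}])

```text
time_s: 25.25
eef_pos: [478.4, -338.7, 61.5]
ee_rot: [-0.001, 0.002, 1.0, 0.001]
force: [-0.6, -0.1, -0.7]
grip_width: 0.457
```

```bash
python3 plan.py 482 -340 40 0.4
python3 - <<'E'
from meas import *
c,p,d,W=measure("w12")
E
```

```text
t 25.25 pos [ 478.39 -338.68   61.5 ] dp [-0.073 -0.027  0.43 ] dr [ 0.012 -0.011 -0.06 ] F [-0.6 -0.1 -0.7] grip 0.457
pose [ 478.39 -338.68   61.5 ] drift [-0.01  0.09  0.01] t 25.3
```

View pics/w12.png

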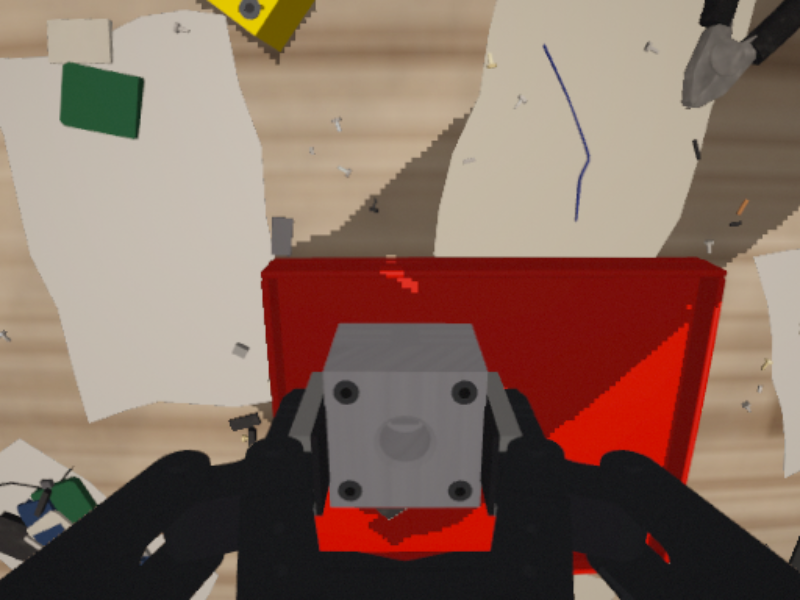

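servo_tool(motion=[{"dr": [0.012, -0.011, -0.06], "delta_pos": [-0.09, 0, 0.2], "hand": 0.35}, {"dr": [0, 0, 0], "delta_pos": [0, 0, 0.3], "hand": 0.35}, {"dr": [0, 0, 0], "delta_pos": [0, 0, 0.2], "hand": 0.35}, {"dr": [0, 0, 0], "delta_pos": [0, 0, 0], "hand": 0.35}])

```text
time_s: 25.8
eef_pos: [482.9, -337.5, 23.6]
ee_rot: [-0.0, -0.004, 1.0, 0.0]
force: [0.0, -0.3, 0.0]
grip_width: 0.456
```

```bash
python3 plan.py 484 -338 16.6 0.4
```

```text
t 25.8 pos [ 482.94 -337.52   23.61] dp [-0.021 -0.01   0.14 ] dr [ 0.005 -0.004  0.008] F [ 0.  -0.3  0. ] grip 0.456
```

servo_tool(motion=[{"dr": [0, 0, 0], "delta_pos": [0, 0, 0.05], "hand": 0.35}, {"dr": [0, 0, 0], "delta_pos": [0, 0, 0.04], "hand": 0.35}, {"dr": [0, 0, 0], "delta_pos": [0, 0, 0.03], "hand": 0.35}])

```text
time_s: 26.18
eef_pos: [483.2, -337.9, 17.8]
ee_rot: [0.0, -0.004, 1.0, 0.0]
force: [-0.5, -0.2, -0.4]
grip_width: 0.458
```

servo_tool(motion=[{"dr": [0, 0, 0], "delta_pos": [0, 0, 0.02], "hand": 0.35}])

```text
time_s: 26.3
eef_pos: [483.2, -338.0, 16.9]
ee_rot: [0.0, -0.004, 1.0, -0.0]
force: [0.1, -0.1, -1.1]
grip_width: 0.46
```

servo_tool(motion=[{"dr": [0, 0, 0], "delta_pos": [0, 0, 0.015], "hand": 0.35}])

```text
time_s: 26.42
eef_pos: [483.2, -338.0, 16.8]
ee_rot: [0.0, -0.004, 1.0, -0.0]
force: [-4.2, 3.4, 10.4]
grip_width: 0.461
```

servo_tool(motion=[{"dr": [0, 0, 0], "delta_pos": [0, 0, 0], "hand": 0.55}, {"dr": [0, 0, 0], "delta_pos": [0, 0, 0], "hand": 0.55}, {"dr": [0, 0, 0], "delta_pos": [0, 0, 0], "hand": 0.55}, {"dr": [0, 0, 0], "delta_pos": [0, 0, -0.1], "hand": 0.55}, {"dr": [0, 0, 0], "delta_pos": [0, 0, -0.4], "hand": 0.55}, {"dr": [0, 0, 0], "delta_pos": [0.4, 0, -0.7], "hand": 0.65}, {"dr": [0, 0, 0], "delta_pos": [0.4, 0.3, -0.7], "hand": 0.65}, {"dr": [0, 0, 0], "delta_pos": [0.4, 0.8, -0.5], "hand": 0.65}])

```text
time_s: 27.42
eef_pos: [421.5, -283.7, 139.8]
ee_rot: [0.0, -0.003, 1.0, -0.0]
force: [-0.1, 0.4, -0.3]
grip_width: 0.647
```

```bash
python3 plan.py 440 60 140 0
python3 - <<'E'
from h import *
p,d=capture("side"); cv2.imwrite("pics/side13.png",cv2.resize(p[:,:,::-1],(800,600)))
E
```

```text
t 27.425 pos [ 421.45 -283.73  139.85] dp [-4.170e-01  6.872e+00 -3.000e-03] dr [-0.     0.     0.039] F [-0.1  0.4 -0.3] grip 0.647
```

View pics/side13.png

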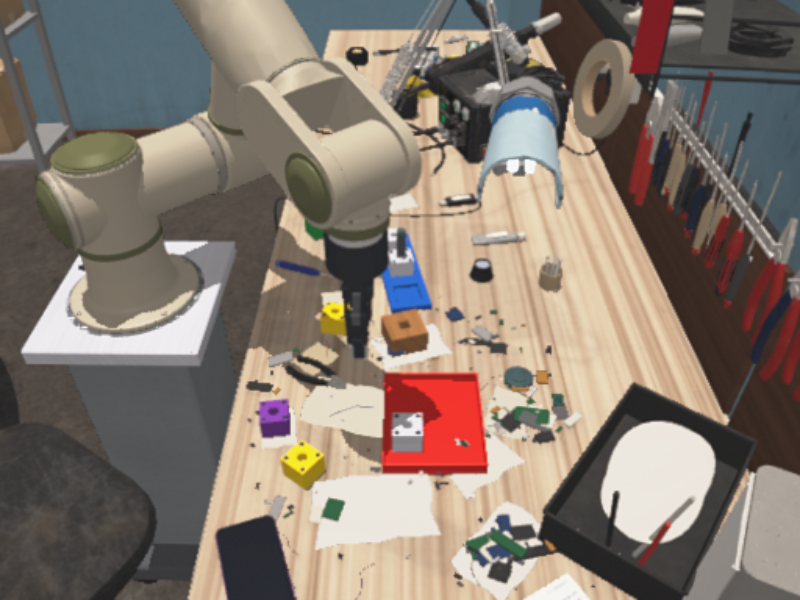

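servo_tool(motion=[{"dr": [0, 0, 0], "delta_pos": [-0.05, 1, 0], "hand": 0.65}, {"dr": [0, 0, 0], "delta_pos": [-0.05, 1, 0], "hand": 0.65}, {"dr": [0, 0, 0], "delta_pos": [-0.05, 1, 0], "hand": 0.65}, {"dr": [0, 0, 0], "delta_pos": [-0.05, 1, 0], "hand": 0.65}, {"dr": [0, 0, 0], "delta_pos": [-0.1, 1, 0], "hand": 0.65}, {"dr": [0, 0, 0], "delta_pos": [-0.1, 1, 0], "hand": 0.65}, {"dr": [0, 0, 0.5], "delta_pos": [-0.1, 1, 0], "hand": 0.65}, {"dr": [0, 0, 1], "delta_pos": [-0.1, 0.5, 0], "hand": 0.65}, {"dr": [0, 0, 1], "delta_pos": [0.1, 0.3, 0], "hand": 0.65}, {"dr": [0, 0, 1], "delta_pos": [0, 0, 0], "hand": 0.65}, {"dr": [0, 0, 1], "delta_pos": [0, 0, 0], "hand": 0.65}, {"dr": [0, 0, 1], "delta_pos": [0, 0, 0], "hand": 0.65}, {"dr": [0, 0, 1], "delta_pos": [0, 0, 0], "hand": 0.65}, {"dr": [0, 0, 1], "delta_pos": [0, 0, 0], "hand": 0.65}, {"dr": [0, 0, 0.4], "delta_pos": [0, 0, 0], "hand": 0.65}, {"dr": [0, 0, 0], "delta_pos": [0, 0, 0], "hand": 0.65}])

```text
time_s: 29.48
eef_pos: [449.2, 124.7, 148.6]
ee_rot: [0.006, 0.649, 0.761, 0.003]
force: [0.4, 0.2, -0.2]
grip_width: 0.651
```

```bash
python3 plan.py 461.2 121.2 110 -79.8
```

```text
t 29.475 pos [449.25 124.66 148.57] dp [-0.102  0.216  0.775] dr [ 0.069  0.032 -0.116] F [ 0.4  0.2 -0.2] grip 0.651
```

servo_tool(motion=[{"dr": [0.069, 0.032, -0.116], "delta_pos": [-0.1, 0.216, 0.3], "hand": 0.65}, {"dr": [0, 0, 0], "delta_pos": [0, 0, 0.5], "hand": 0.65}, {"dr": [0, 0, 0], "delta_pos": [0, 0, 0.5], "hand": 0.65}, {"dr": [0, 0, 0], "delta_pos": [0, 0, 0.2], "hand": 0.65}, {"dr": [0, 0, 0], "delta_pos": [0, 0, 0], "hand": 0.65}, {"dr": [0, 0, 0], "delta_pos": [0, 0, 0], "hand": 0.65}])

```text
time_s: 30.22
eef_pos: [462.7, 121.4, 74.2]
ee_rot: [0.002, 0.638, 0.77, 0.001]
force: [-0.9, -0.4, -0.5]
grip_width: 0.652
```

```bash
python3 plan.py 461.2 121.2 13.5 -79.8;  python3 - <<'E'
from meas import *
c,p,d,W=measure("w14")
E
```

```text
t 30.225 pos [462.72 121.42  74.18] dp [ 0.002 -0.036  1.213] dr [0.024 0.004 0.053] F [-0.9 -0.4 -0.5] grip 0.652
pose [462.72 121.42  74.18] drift [0.04 0.01 0.05] t 30.275
```

View pics/w14.png

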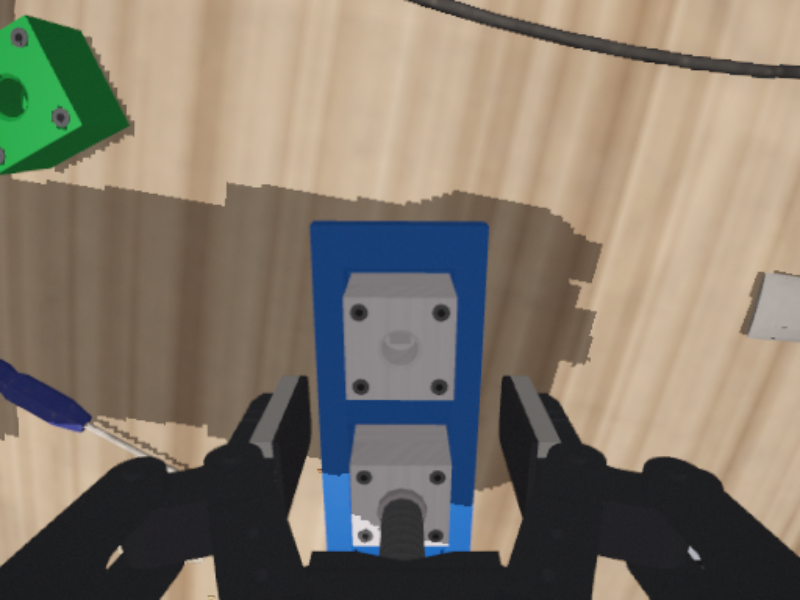

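servo_tool(motion=[{"dr": [0.024, 0.004, 0.053], "delta_pos": [0, -0.036, 0.4], "hand": 0.65}, {"dr": [0, 0, 0], "delta_pos": [0, 0, 0.4], "hand": 0.65}, {"dr": [0, 0, 0], "delta_pos": [0, 0, 0.2], "hand": 0.65}, {"dr": [0, 0, 0], "delta_pos": [0, 0, 0.05], "hand": 0.65}, {"dr": [0, 0, 0], "delta_pos": [0, 0, 0], "hand": 0.65}])

```text
time_s: 30.9
eef_pos: [463.5, 121.2, 23.8]
ee_rot: [0.003, 0.641, 0.767, 0.002]
force: [0.6, 1.0, 0.3]
grip_width: 0.65
```

```bash
python3 plan.py 461.2 121.2 13.5 -79.8
```

```text
t 30.9 pos [463.53 121.23  23.79] dp [ 0.008 -0.047  0.206] dr [0.041 0.007 0.003] F [0.6 1.  0.3] grip 0.65
```

servo_tool(motion=[{"dr": [0.041, 0.007, 0.003], "delta_pos": [0.008, -0.047, 0.1], "hand": 0.6}, {"dr": [0, 0, 0], "delta_pos": [0, 0, 0.1], "hand": 0.6}, {"dr": [0, 0, 0], "delta_pos": [0, 0, 0], "hand": 0.6}])

```text
time_s: 31.28
eef_pos: [461.5, 121.3, 14.0]
ee_rot: [0.0, 0.641, 0.767, 0.0]
force: [0.2, -0.7, 0.6]
grip_width: 0.6
```

```bash
python3 plan.py 461.2 121.2 13.5 -79.8
```

```text
t 31.275 pos [461.51 121.27  14.  ] dp [-0.    -0.006  0.01 ] dr [0.006 0.    0.   ] F [ 0.2 -0.7  0.6] grip 0.6
```

servo_tool(motion=[{"dr": [0, 0, 0], "delta_pos": [0, 0, 0], "hand": 0.35}, {"dr": [0, 0, 0], "delta_pos": [0, 0, 0], "hand": 0.35}, {"dr": [0, 0, 0], "delta_pos": [0, 0, 0], "hand": 0.35}, {"dr": [0, 0, 0], "delta_pos": [0, 0, -0.1], "hand": 0.35}, {"dr": [0, 0, 0], "delta_pos": [0, 0, -0.3], "hand": 0.35}, {"dr": [0, 0, 0], "delta_pos": [0, 0, -0.5], "hand": 0.35}, {"dr": [0, 0, 0], "delta_pos": [0, 0, -0.8], "hand": 0.35}, {"dr": [0, 0, 0], "delta_pos": [0, 0, -0.7], "hand": 0.35}, {"dr": [0, 0, 0], "delta_pos": [0, 0, 0], "hand": 0.35}])

```text
time_s: 32.4
eef_pos: [461.5, 121.3, 142.3]
ee_rot: [0.002, 0.641, 0.767, 0.001]
force: [0.3, 0.3, -1.6]
grip_width: 0.46
```

```bash
python3 plan.py 430 -200 140 0.4
```

```text
t 32.4 pos [461.53 121.29 142.29] dp [-6.212 -1.76   0.042] dr [ 0.017  0.019 -8.019] F [ 0.3  0.3 -1.6] grip 0.46
```

servo_tool(motion=[{"dr": [0.01, 0.01, 0], "delta_pos": [-0.6, -0.3, 0], "hand": 0.35}, {"dr": [0, 0, 0], "delta_pos": [-0.95, -0.3, 0], "hand": 0.35}, {"dr": [0, 0, 0], "delta_pos": [-0.95, -0.3, 0], "hand": 0.35}, {"dr": [0, 0, 0], "delta_pos": [-0.95, -0.3, 0], "hand": 0.35}, {"dr": [0, 0, 0], "delta_pos": [-0.95, -0.25, 0], "hand": 0.35}, {"dr": [0, 0, 0], "delta_pos": [-0.95, -0.2, 0], "hand": 0.35}, {"dr": [0, 0, -0.5], "delta_pos": [-0.7, -0.1, 0.2], "hand": 0.35}, {"dr": [0, 0, -1], "delta_pos": [-0.2, 0, 0.3], "hand": 0.35}, {"dr": [0, 0, -1], "delta_pos": [0, 0, 0.3], "hand": 0.35}, {"dr": [0, 0, -1], "delta_pos": [0, 0, 0.3], "hand": 0.35}, {"dr": [0, 0, -1], "delta_pos": [0, 0, 0.2], "hand": 0.35}, {"dr": [0, 0, -1], "delta_pos": [0, 0, 0], "hand": 0.35}, {"dr": [0, 0, -1], "delta_pos": [0, 0, 0], "hand": 0.35}, {"dr": [0, 0, -1], "delta_pos": [0, 0, 0], "hand": 0.35}, {"dr": [0, 0, -0.3], "delta_pos": [0, 0, 0], "hand": 0.35}, {"dr": [0, 0, 0], "delta_pos": [0, 0, 0], "hand": 0.35}])

```text
time_s: 34.4
eef_pos: [424.6, -208.6, 69.7]
ee_rot: [-0.004, -0.007, 1.0, 0.005]
force: [-0.4, -0.0, -1.0]
grip_width: 0.462
```

```bash
python3 plan.py 484 -267 65 0.4
```

```text
t 34.4 pos [ 424.62 -208.59   69.74] dp [-1.172 -1.185  0.074] dr [ 0.057 -0.045  0.037] F [-0.4 -0.  -1. ] grip 0.462
```

servo_tool(motion=[{"dr": [0.057, -0.045, 0.037], "delta_pos": [-0.4, -0.4, 0], "hand": 0.35}, {"dr": [0, 0, 0], "delta_pos": [-0.4, -0.4, 0], "hand": 0.35}, {"dr": [0, 0, 0], "delta_pos": [-0.35, -0.35, 0.1], "hand": 0.35}, {"dr": [0, 0, 0], "delta_pos": [0, 0, 0], "hand": 0.35}, {"dr": [0, 0, 0], "delta_pos": [0, 0, 0], "hand": 0.35}])

```text
time_s: 35.02
eef_pos: [482.5, -265.6, 63.0]
ee_rot: [-0.001, -0.0, 1.0, 0.001]
force: [-0.7, 0.2, -0.9]
grip_width: 0.458
```

```bash
python3 plan.py 484 -267 25 0.4
python3 - <<'E'
from meas import *
c,p,d,W=measure("w15")
E
```

```text
t 35.025 pos [ 482.53 -265.58   63.05] dp [-0.031 -0.03   0.761] dr [ 0.014 -0.016 -0.036] F [-0.7  0.2 -0.9] grip 0.458
pose [ 482.53 -265.58   63.05] drift [-0.01 -0.03  0.06] t 35.075
```

View pics/w15.png

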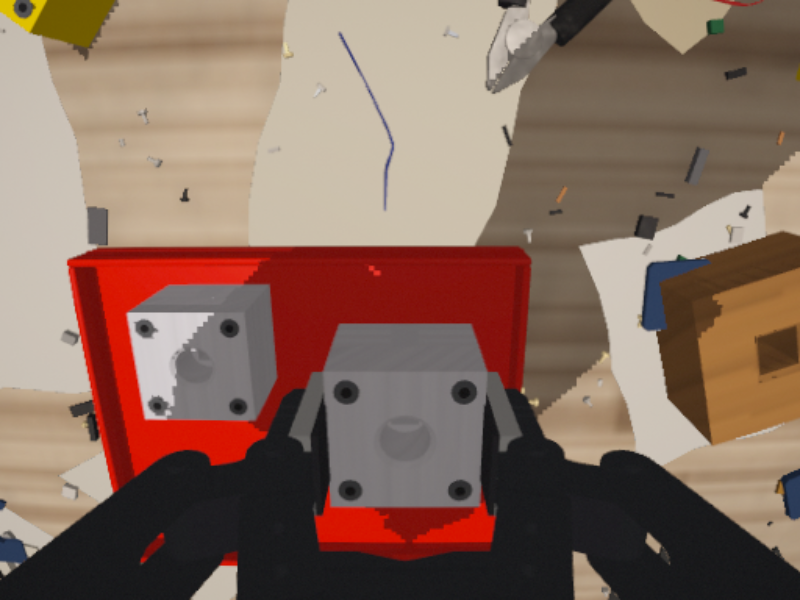

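servo_tool(motion=[{"dr": [0.014, -0.016, -0.036], "delta_pos": [-0.03, -0.03, 0.2], "hand": 0.35}, {"dr": [0, 0, 0], "delta_pos": [0, 0, 0.3], "hand": 0.35}, {"dr": [0, 0, 0], "delta_pos": [0, 0, 0.22], "hand": 0.35}, {"dr": [0, 0, 0], "delta_pos": [0, 0, 0], "hand": 0.35}])

```text
time_s: 35.58
eef_pos: [483.0, -265.9, 24.2]
ee_rot: [-0.001, -0.004, 1.0, 0.0]
force: [0.4, -0.0, -1.3]
grip_width: 0.461
```

```bash
python3 plan.py 484 -267 17 0.4
```

```text
t 35.575 pos [ 483.   -265.88   24.16] dp [-0.02  -0.023  0.143] dr [ 0.005 -0.006  0.003] F [ 0.4 -0.  -1.3] grip 0.461
```

servo_tool(motion=[{"dr": [0, 0, 0], "delta_pos": [0, -0.02, 0.05], "hand": 0.35}, {"dr": [0, 0, 0], "delta_pos": [0, 0, 0.04], "hand": 0.35}, {"dr": [0, 0, 0], "delta_pos": [0, 0, 0.03], "hand": 0.35}])

```text
time_s: 35.95
eef_pos: [483.3, -267.3, 18.4]
ee_rot: [-0.0, -0.004, 1.0, 0.0]
force: [-0.3, 0.2, -0.4]
grip_width: 0.46
```

servo_tool(motion=[{"dr": [0, 0, 0], "delta_pos": [0, 0, 0.02], "hand": 0.35}])

```text
time_s: 36.08
eef_pos: [483.4, -267.3, 17.4]
ee_rot: [-0.0, -0.004, 1.0, -0.0]
force: [-0.1, -0.3, -2.2]
grip_width: 0.458
```

servo_tool(motion=[{"dr": [0, 0, 0], "delta_pos": [0, 0, 0.015], "hand": 0.35}])

```text
time_s: 36.2
eef_pos: [483.4, -267.3, 17.2]
ee_rot: [-0.0, -0.004, 1.0, -0.0]
force: [-3.0, 2.0, 12.1]
grip_width: 0.457
```

Contact with the tray floor; release, rise, back off, and check.

servo_tool(motion=[{"dr": [0, 0, 0], "delta_pos": [0, 0, 0], "hand": 0.55}, {"dr": [0, 0, 0], "delta_pos": [0, 0, 0], "hand": 0.55}, {"dr": [0, 0, 0], "delta_pos": [0, 0, 0], "hand": 0.55}, {"dr": [0, 0, 0], "delta_pos": [0, 0, -0.1], "hand": 0.55}, {"dr": [0, 0, 0], "delta_pos": [0, 0, -0.4], "hand": 0.55}, {"dr": [0, 0, 0], "delta_pos": [0.4, 0, -0.7], "hand": 0.55}, {"dr": [0, 0, 0], "delta_pos": [0.6, 0.3, -0.7], "hand": 0.55}, {"dr": [0, 0, 0], "delta_pos": [0.5, 0.8, -0.7], "hand": 0.55}, {"dr": [0, 0, 0], "delta_pos": [0, 0.8, -0.6], "hand": 0.55}, {"dr": [0, 0, 0], "delta_pos": [0, 0.5, -0.2], "hand": 0.55}, {"dr": [0, 0, 0], "delta_pos": [0, 0, 0], "hand": 0.55}, {"dr": [0, 0, 0], "delta_pos": [0, 0, 0], "hand": 0.55}])

```text
time_s: 37.7
eef_pos: [405.2, -145.7, 194.8]
ee_rot: [0.002, -0.003, 1.0, -0.002]
force: [-0.5, -0.5, -0.6]
grip_width: 0.55
```

Run:
```python
from meas import *
c,p,d,W=measure("w16")
m=(W[...,2]>40)&(W[...,2]<110)&(abs(W[...,0]-474)<30)&(abs(W[...,1]-53)<30)
print("gauge",m.sum(),np.percentile(W[m][:,2],98) if m.any() else "")
for cy in(-338,-267):
    m=(abs(W[...,0]-483)<28)&(abs(W[...,1]-cy)<28)&(W[...,2]>30)
    if m.any(): print(cy,np.median(W[m],0),np.percentile(W[m][:,2],[5,95]))
for n in["side","scene"]:
    p,d=capture(n); cv2.imwrite(f"pics/{n}16.png",cv2.resize(p[:,:,::-1],(800,600)));W=cloud(n,d)
    g=(W[...,2]>45)&(W[...,2]<120)&(abs(W[...,0]-474)<20)&(abs(W[...,1]-53)<20)
    if g.any(): print(n,"gauge",g.sum(),np.percentile(W[g],[2,50,98],axis=0).round(1).tolist())
    for cy in(-338,-267):
        m=(abs(W[...,0]-483)<28)&(abs(W[...,1]-cy)<28)&(W[...,2]>38)
        if m.any(): print(n,cy,np.median(W[m],0),np.percentile(W[m][:,2],[5,95]))
```

```text
pose [ 405.25 -145.7   194.8 ] drift [-0.03 -0.08 -0.08] t 37.75
gauge 1086 94.45919127482932
-338 [ 480.62217339 -335.18126454   41.55307102] [32.53366659 42.88489868]
-267 [ 480.93363718 -266.31483791   41.60985032] [32.43376568 42.88977392]
side gauge 106 [[469.2, 42.6, 46.3], [477.3, 48.3, 75.3], [483.1, 58.4, 96.5]]
side -338 [ 485.14589108 -340.16711794   42.48349927] [39.74175261 44.69667302]
side -267 [ 484.65571234 -269.19559578   42.77334171] [39.64065056 44.95187308]
scene gauge 126 [[467.4, 42.6, 46.4], [472.7, 47.4, 74.9], [482.7, 57.6, 96.4]]
scene -338 [ 482.84731763 -341.53342505   43.00273614] [39.00491365 44.66198741]
scene -267 [ 483.3110671  -270.42422834   42.98888466] [38.94522771 44.84732366]
```

View pics/side16.png

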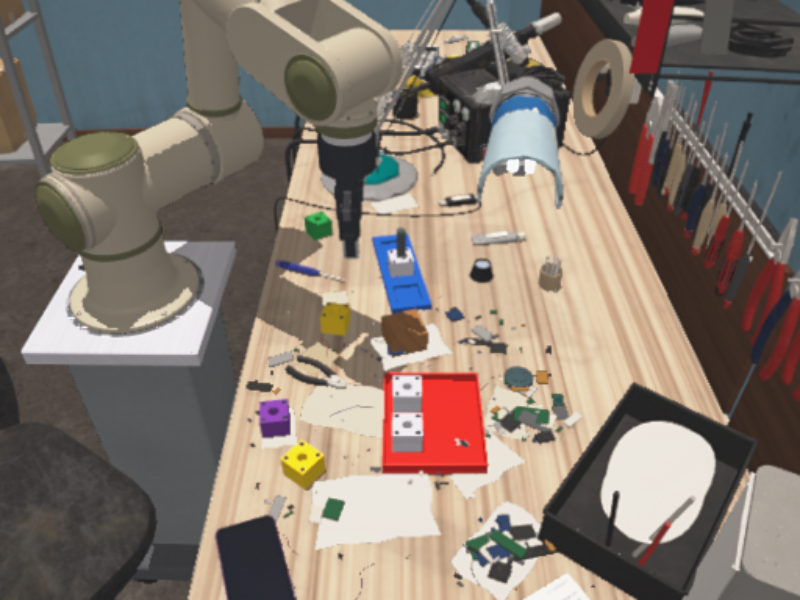

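View pics/w16.png

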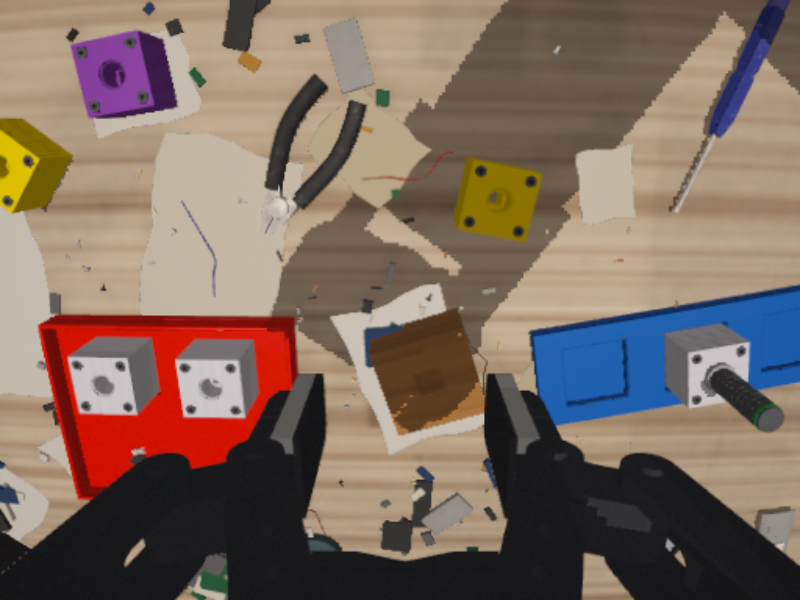

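```bash
python3 -c "
from rig import ticket,ctrl
print(ctrl.sense()['time_s']); print(ticket.finish_job())"
```

```text
37.85
the job is handed in; nothing more can be done
None
```

I found the through-bored block and handed the job in at 37.9 s. It is the middle block in the rack, and the gauge stands in it as the mark.

- **Trying the bores:** In both end blocks the pin stopped at about 16 mm, with 12–13 N on it. In the middle block it went down to its shoulder, with at most about 18 N when it seated.
- **Reject blocks:** I stood the two end blocks in the red tray at about x 483, y −338 and x 483, y −267, each let go at light contact with the tray floor.
- **Last checks:** The gauge top measured 94.5 mm, against 94 mm for fully home. The wrist camera put the tops of the two rejects level at about 41.6 mm (42 mm expected), so they stand flat on the tray floor. The other two cameras gave 42.5 to 43 mm.
- **Surroundings:** The last pictures show the reel, loupe, paste tube and lamp where they were, and the gripper clear of everything.

No check failed. Sideways positions read from the three cameras differed by up to about 6 mm, which does not change the result.

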